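# Set the fruit cupboard's door ajar on its stay

### The arm

A 7-joint arm with a two-finger parallel gripper is mounted at the origin on the work surface; the furniture and walls round the work are solid. World frame = base frame: x ahead of the robot, y to its left, z up, the work surface at z = 0. Lengths are in mm, angles in rad, forces in N, time in s.
With the tool pointing down it reaches from about 400 to 875 mm from the base axis. Payload 4.4 kg.
Tool frame: the origin (TCP) lies midway between the tips of the shut fingers; the grasp point (between the pads) lies 19 mm behind it; z points along the fingers, y is the line along which they close (so a half turn about z gives the same grasp; the last joint's range is limited). The gripper opens to 85 mm and grips with 20 to 120 N. Pads are 22 mm wide; open, the fingers measure 114 mm over their backs; the gripper's body (76 mm by 85 mm) begins 54 mm behind the grasp point. The pads swing forward as they close: fully open they stand 13 mm farther back than shut.
Start: joints at [-1.362, 0.628, 0.038, 1.517, -0.027, 0.996, -0.02], TCP at [176.356, 625.633, 231.313] pointing down, gripper open.
Joint ranges: [-3.06, 3.06], [-0.37, 2.12], [-1.25, 1.32], [0.18, 2.47], [-1.1, 4.24], [0.23, 1.98], [-2.94, 2.94]. Speed limits (rad/s): [2.57, 2.57, 3.14, 3.14, 3.14, 3.14, 3.14].

### API

Orientations are given as [roll, pitch, yaw] about the fixed x, y, z axes, in that order (R = Rz(yaw) Ry(pitch) Rx(roll)).
In Python, from cell import monitor, cams, ctrl gives the robot as it stands.
- The arm moves only by the tool drive_tool, never from a script. Its argument "motion" is a list of rows, each an object with "fingers": the opening, from 0 (shut) to 1 (fully open); "linear": the shift along the tool's x, y, z in m, a list of three; "twist": the turn about the tool's z in rad. In form: [{"fingers": fingers, "linear": [x, y, z], "twist": twist}, ...]. A call has 1 to 5 rows; each row shifts and turns the commanded pose from where the row before left it, along the tool's axes as they then stand; what a row does not reach is not made up. A row lasts 1/12 s, in which the tool goes at most 41.7 mm and 7.16 degrees, less where a joint would pass 70% of its speed; a pose out of reach is approached as far as the arm can. A call with a gripper value outside its range is refused whole. The fingers move at their own pace and stop on an object; the grip force is fixed at half the most. Time passes only in rows, so rows that do not move let the fingers close. It gives the time, the measured TCP pose, the force, the opening and the grip force at its end, in the units of the state.
- monitor.read_state(): the state, without advancing time (a new reading comes with each control period).
- cams.get_image(name): name is "scene" or "top" or "wrist"; returns a dict with "color" (480x640x3 uint8, blue, green, red), "K" (3x3 intrinsics, pixels), "k1" (the pictures are not rectified: a ray, as slopes to the right and down, at radius r is drawn at 1 + k1 r^2 times it, then the intrinsics apply), "R" (3x3) and "t" (3): a world point X has camera coordinates R X + t. Camera axes: x right, y down, z forward; pixel columns grow to the right and rows downward; lengths in mm; the calibration is good to about 2 mm. A picture is of the moment at which its call begins. There is no depth.
- ctrl.finish_job(): hands the job in; it is judged then, once.
The state is a dict: "clock": time; "qpos": joint angles; "qd": joint speeds; "tau": joint torques, N m; "eef_pos": TCP position; "tool_rot": TCP orientation; "force": force on the tool from outside, world axes, zero at the start; "torque": the same for the moment, N m; "width": finger opening in mm; "gripper_force": force on a finger pad.
Only numpy, scipy, OpenCV 4.12 (cv2) and the standard library are available. Lean on these libraries where they do the work, as an engineer would, in place of code of your own. Each camera call takes 0.05 s, during which the arm holds its last target. There are 200 camera calls.

### The job

Let some air into the fruit cupboard. Slide the red-handled rod through the loop of the screw eye on the roof and, turning the eye with the rod and not with the fingers, give it a quarter turn clockwise (seen from above) so that its tongue no longer covers the black stay; then lay the rod flat on the worktop. Lift the stay off its pin by the knob, draw the door open with it, and drop the stay's middle hole fully down over the pin, without disturbing the other things.

Things in the scene. Friction and masses are not known exactly. Their poses are not given: they have to be found in the camera images.
- cupboard: fixed white fruit cupboard, oak roof, glazed door; 150 (x) x 300 (y) x 150 mm high. Origin: centre of its underside; z up; door on its -x side, facing the robot. Flat roof at z=150 mm. In its frame (mm): door hinge axis x=-75, y=135; pin x=-45, y=-30; screw eye's axis x=-46, y=-79. Door 146 mm high, 18 mm thick, reaching 282 mm to -y of the hinge
- door (a joint): door angle, 0 shut, grows as the door swings towards the robot (clockwise from above); up to 1.5 rad; stiff enough (0.12 N m) to stay where it is left. Shut at the start; about 0.49 rad with the middle hole on the pin
- stay_pivot (a point): where the stay is hinged on the top edge of the door, 110 mm from the door's hinge axis, 12 mm above roof level; moves with the door. Here the stay swivels freely about the vertical (+-1.2 rad from how it lies with the door shut) and tilts up (0 to 0.8 rad); let go, it drops level by itself, 12 mm above the roof
- hole_near (a point): centre of the stay's hole nearest its pivot, 62.6 mm from it; over the pin at the start. The stay is a flat black bar 22 mm wide, 5 mm thick, with three 11.5 mm round holes on its midline. At the hole points x points along the stay from pivot to knob, z up out of the bar
- hole_mid (a point): centre of the stay's middle hole, 106 mm from the pivot: the one to drop over the pin
- hole_far (a point): centre of the stay's third hole, 146 mm from the pivot, nearest the knob: not to be used
- stay_knob (a point): centre of the brass ball knob, 20 mm in diameter, at the stay's free end: 180 mm from the pivot along the stay, 18 mm above the bar's mid-plane (30 mm above the roof when level). Under it an 8 mm neck and the stay's 9 mm round tail: fingers either side clear them. Pinched across the stay, the ball lets the stay tilt between the fingers
- pin_seat (a point): point on the axis of the fixed upright brass pin (6.5 mm in diameter, round top), 12 mm above the roof, where the centre of a hole lies when the stay is fully down; the pin's top is 12 mm higher. The pin's axis is vertical
- eye_loop: loop of the steel screw eye; origin: the opening's centre, 36 mm above the roof, on the eye's vertical turning axis. Opening 13 mm wide (y), 20 mm high (z), 16 mm deep (x); outside 23 x 29 mm. Its +x is the clear side to slide the rod in from (at the start yaw -1.66 in the cupboard's frame, to the robot's right). A tongue under the loop lies over the stay and blocks its lifting
- keeper (a joint): angle of the screw eye and its tongue, grows clockwise seen from above, from near 0 (-0.12 to 0.12 at the start) to a stop at 1.75 rad; stiff (0.05 N m), stays where left. From 1.15 rad the tongue is clear of the stay. The rod has 0.25 to 0.45 rad of play in loop and fingers before it turns the eye
- rod: loose rod, 80 g: red square grip 60 mm long, 16 x 16 mm, and a steel shaft 9 mm in diameter with a round end. Origin: centre of the grip's underside; x along the shaft, z up; the axis is 8 mm above the origin; the grip spans x=-30..30 mm, the shaft x=30..115 mm. Balances within the grip
- rod_tip (a point): end of the rod's shaft, 115 mm from the grip's centre, on the axis
- kitchen_timer: bystander: round orange and white kitchen timer, 70 mm wide, 56 mm high; origin at the centre of its underside
- spice_a: bystander: spice jar with red cap, 45 mm wide, 106 mm high; origin at the centre of its underside
- spice_c: bystander: spice jar with red cap, 45 mm wide, 106 mm high; origin at the centre of its underside
- mug_bar: bystander: white mug with a flower pattern, 88x119x99 mm; origin at the centre of its underside
- pepper_mill: bystander: dark wooden pepper mill, 58 mm wide, 160 mm high; origin at the centre of its underside
- masking_tape: bystander: roll of masking tape lying flat, 98 mm wide, 25 mm high; origin at the centre of its underside

How it is judged (in metres and radians):
On the way, in this order (a step that is already met when the one before it is completed fails the run):
1. the rod is slid through the loop of the screw eye (((x of rod_tip in the frame of eye_loop below -0.01 m and x of rod in the frame of eye_loop above 0.02 m and y of rod_tip in the frame of eye_loop between -0.008 and 0.008 m and z of rod_tip in the frame of eye_loop between -0.012 and 0.012 m) or (x of rod_tip in the frame of eye_loop above 0.01 m and x of rod in the frame of eye_loop below -0.02 m and y of rod_tip in the frame of eye_loop between -0.008 and 0.008 m and z of rod_tip in the frame of eye_loop between -0.012 and 0.012 m))), for 0.02 s.
2. the eye is turned about a quarter turn clockwise (1.15 rad or more), clear of the stay (value of joint keeper above 1.15 rad), for 0.1 s.
3. the rod lies on the worktop, let go (height (world z) of rod below 0.012 m and height (world z) of rod_tip below 0.025 m and contact force between the fingers and rod below 0.1 N), for 0.1 s.
4. the stay's near hole is lifted clear off the pin (z of hole_near in the frame of pin_seat above 0.0145 m), for 0.1 s.
5. the middle hole is fully down over the pin (horizontal distance between hole_mid and pin_seat below 0.005 m and z of hole_mid in the frame of pin_seat below 0.004 m), for 0.2 s.
At the end, for the whole second after the job is handed in: The stay's middle hole is fully down over the pin (its centre within 5 mm of the pin's axis and no more than 4 mm above its level seat), so the door stands ajar at rest; the screw eye is turned at least 1.15 rad clear of the stay; the rod lies flat and still on the worktop (all of step 5 and value of joint keeper above 1.15 rad and height (world z) of rod below 0.012 m and height (world z) of rod_tip below 0.025 m and linear speed of rod below 0.02 m/s and velocity of joint door between -0.05 and 0.05 rad/s); the robot touches nothing.
It fails at once if the fingers press on the screw eye loop (over 1 N) (contact force between the fingers and eye_loop above 1 N).
It fails at once if a bystander (timer, spice jar, mug, pepper mill or tape) is moved more than 30 mm (distance of any of kitchen_timer, spice_a, spice_c, mug_bar, pepper_mill, masking_tape from where it was at the start of the episode above 0.03 m).
It also fails if it takes over 67 s, if anything falls off the work surface, if the arm or the gripper's body presses on something with over 40 N, if the wrist force passes 120 N, or if a joint passes its speed limit or range.

## Working session

There is one attempt and no reset: what is moved stays moved. The work goes in short steps, Python scripts to look and compute and a tool call to move; the robot and the scene stay as the last step left them, time stands still between calls to the robot, and variables do not carry over. Pictures are saved under pics/ and viewed, at most 10 in all, crops included, and the job is handed in when it is done.

Besides the shell and the picture viewer there is one more tool, called after "Emit:" as name([rows], argument=value, ...), one row to a line, values as JSON. drive_tool: Moves the arm, as the interface text tells. Its arguments: {"type":"object","properties":{"motion":{"type":"array"}},"required":["motion"]}

```bash
ls; mkdir -p pics; cat > h.py <<'E'
import numpy as np, cv2
from cell import monitor, cams, ctrl
def cam(n,save=None):
    d=cams.get_image(n)
    if save: cv2.imwrite('pics/'+save,d['color'])
    return d
def ray(d,u,v):
    K=np.array(d['K']);x=(u-K[0,2])/K[0,0];y=(v-K[1,2])/K[1,1]
    rd=np.hypot(x,y);r=rd
    for _ in range(30): r=rd/(1+d['k1']*r*r)
    s=r/rd if rd>0 else 1
    R=np.array(d['R']);c=-R.T@np.array(d['t']).ravel();w=R.T@np.array([x*s,y*s,1.]);return c,w/np.linalg.norm(w)
def onz(d,u,v,z):
    c,w=ray(d,u,v);return c+w*(z-c[2])/w[2]
def proj(d,X):
    p=np.array(d['R'])@np.array(X,float)+np.array(d['t']).ravel();a=p[:2]/p[2];a=a*(1+d['k1']*(a@a));K=np.array(d['K'])
    return np.array([K[0,0]*a[0]+K[0,2],K[1,1]*a[1]+K[1,2]])
def tri(a,pa,b,pb):
    c1,w1=ray(a,*pa);c2,w2=ray(b,*pb)
    s=np.linalg.lstsq(np.c_[w1,-w2],c2-c1,rcond=None)[0]
    p,q=c1+w1*s[0],c2+w2*s[1];return (p+q)/2,np.linalg.norm(p-q)
E
python3 - <<'E'
from h import *
np.set_printoptions(precision=2,suppress=True)
for n in ['scene','top']:
    d=cam(n,n+'0.png');print(n,ray(d,320,240),d['K'][0],d['k1'])
print(monitor.read_state())
E
```

```text
pics
scene (array([-666.37, -678.83,  915.69]), array([ 0.71,  0.5 , -0.5 ])) [501.22   0.   321.17] 0.0328912460813346
top (array([ 284.3 ,  130.37, 1317.46]), array([ 0.16,  0.03, -0.99])) [439.93   0.   324.66] -0.0037949485102150692
{'clock': 0.1, 'qpos': array([-1.36,  0.63,  0.04,  1.52, -0.03,  1.  , -0.02]), 'qd': array([-0., -0., -0., -0.,  0.,  0., -0.]), 'tau': array([  0.  , -56.45,   1.23, -19.4 ,   0.01,   0.01,   0.  ]), 'eef_pos': array([176.15, 625.08, 230.48]), 'tool_rot': array([-3.14, -0.  ,  2.87]), 'force': array([ 0.03, -0.15,  0.49]), 'torque': array([-0.04, -0.02, -0.  ]), 'gripper_force': 0.0, 'width': 85.71373044905694}
```

View pics/scene0.png

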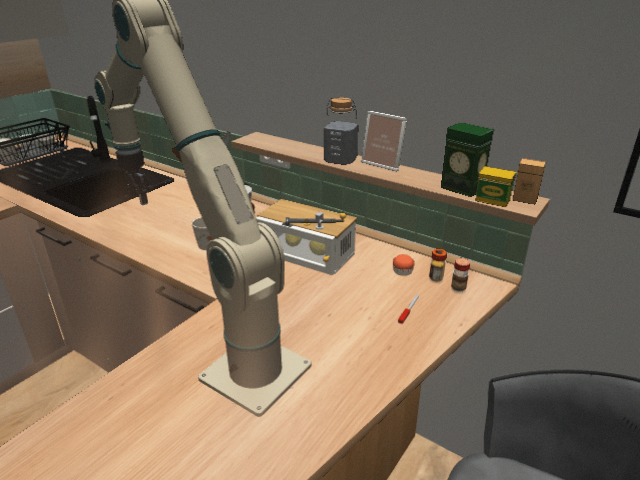

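View pics/top0.png

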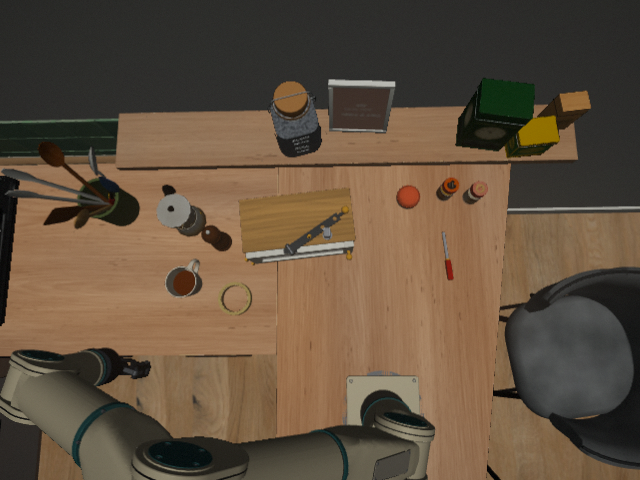

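Scene: cupboard about (305,235), rod about (410,308). Top view: cupboard roof spans (240,190)–(355,260), knob (345,211), eye about (327,232), and the rod's red grip is at (449,270) with its shaft up to (444,232).

```bash
python3 - <<'E'
from h import *
np.set_printoptions(precision=2,suppress=True)
im=cv2.imread('pics/top0.png');c=im[180:290,230:370]
s=cv2.imread('pics/scene0.png')[195:275,250:365]
a=cv2.resize(c,(700,550),interpolation=cv2.INTER_CUBIC)
cv2.imwrite('pics/topc.png',a)
cv2.imwrite('pics/scc.png',cv2.resize(s,(798,555),interpolation=cv2.INTER_CUBIC))
d=cam('top')
im=d['color'];hsv=cv2.cvtColor(im,cv2.COLOR_BGR2HSV)
m=((hsv[...,0]<6)|(hsv[...,0]>174))&(hsv[...,1]>170)&(hsv[...,2]>70)
m[:240]=0;m[300:]=0;m[:,:430]=0;m[:,470:]=0
p=np.argwhere(m)[:,::-1];print(len(p),p.mean(0),p.min(0),p.max(0))
q=onz(d,*p.mean(0),14);print('grip',q)
# rod shaft: bright grey
r=im[225:262,435:460].astype(int).sum(2);print(r[:,4:20])
for n,u,v in [('tip',443.5,232),('shaftbase',447,260)]: print(n,onz(d,u,v,8))
for n,u,v,z in [('c1',240,199,150),('c2',350,189,150),('c3',355,241,150),('c4',245,252,150),('knob',345,211,180),('loop',326,232,186)]: print(n,onz(d,u,v,z))
E
```

```text
93 [449.06 269.6 ] [446 260] [452 279]
grip [ 402.83 -206.16   14.  ]
[[351 341 337 329 335 341 343 343 337 340 335 336 334 342 335 343]
 [349 334 333 328 335 341 339 339 326 342 333 335 330 342 338 330]
 [348 336 327 333 340 342 341 335 333 337 341 337 328 345 342 329]
 [353 343 331 327 346 342 338 337 334 342 342 337 338 341 335 333]
 [348 339 327 329 341 340 341 332 338 347 346 336 330 341 338 337]
 [351 345 325 326 344 344 339 335 332 346 344 341 331 343 341 335]
 [351 344 324 267 315 305 334 334 337 342 343 339 333 338 347 328]
 [350 336 289 262 327 337 337 333 339 344 342 339 334 344 341 324]
 [348 345 290 305 373 389 335 333 341 345 343 326 335 343 338 329]
 [354 344 322 286 369 384 298 329 343 346 338 330 334 344 338 329]
 [347 345 316 267 366 374 256 321 338 334 340 328 337 343 342 323]
 [351 343 322 262 360 368 273 317 342 337 336 333 335 345 339 328]
 [354 341 329 245 347 366 317 318 337 336 332 329 335 345 336 323]
 [350 342 331 234 324 365 344 324 332 340 333 328 337 344 338 323]
 [351 338 330 249 304 371 365 327 334 335 331 327 335 346 340 323]
 [352 342 324 305 287 369
[... 975 characters left out ...]
331]
 [342 323 336 326 324 321 243 359 369 314 332 332 339 342 342 329]
 [343 331 328 331 333 325 235 347 368 324 325 328 337 337 338 334]
 [339 331 337 327 328 329 228 333 365 341 321 330 338 336 334 334]
 [348 334 338 326 324 320 225 312 347 341 301 327 338 338 333 343]
 [344 338 341 331 329 326 225 242 269 276 244 293 333 329 329 334]
 [345 343 337 335 329 291 174 169 191 194 184 240 327 329 332 338]
 [341 342 339 331 332 262 123 145 171 162 170 202 324 326 330 336]]
tip [ 516.73 -197.35    8.  ]
shaftbase [ 432.03 -203.19    8.  ]
c1 [590.73 388.51 150.  ]
c2 [614.43  86.34 150.  ]
c3 [470.05  75.56 150.  ]
c4 [443.78 371.51 150.  ]
knob [545.99 101.78 180.  ]
loop [489.09 152.47 186.  ]
```

View pics/topc.png

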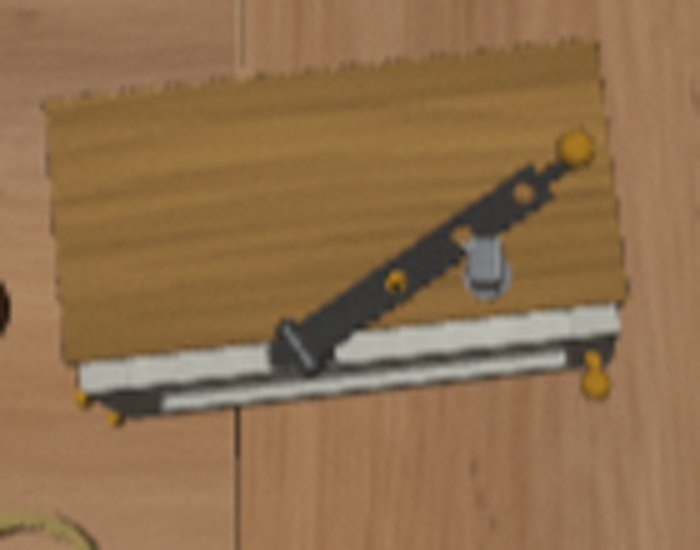

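View pics/scc.png

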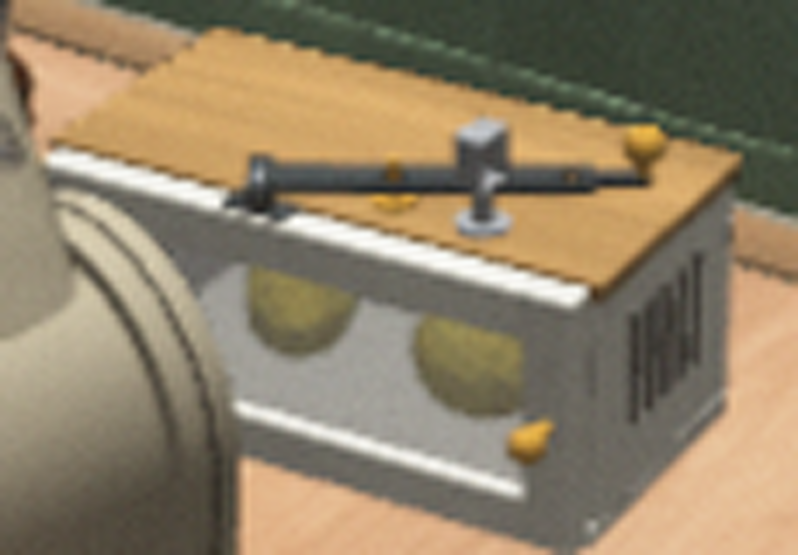

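Crop of top: pin (396,281), knob (576,148), eye (487,262), roof corners (43,102), (598,42), (625,303). The scene crop shows the loop upright over the stay at (482,145) and the knob at (645,142). Next I move over the cupboard to look with the wrist camera.

Emit:
drive_tool([
  {"fingers": 1, "linear": [-0.0284, -0.0236, -0.0121], "twist": 0},
  {"fingers": 1, "linear": [-0.0284, -0.0236, -0.0121], "twist": 0},
  {"fingers": 1, "linear": [-0.0284, -0.0236, -0.0121], "twist": 0},
  {"fingers": 1, "linear": [-0.0284, -0.0236, -0.0121], "twist": 0},
  {"fingers": 1, "linear": [-0.0284, -0.0236, -0.0121], "twist": 0},
])

```text
clock: 0.57
eef_pos: [281.7, 471.7, 292.1]
tool_rot: [-3.141, -0.0, 2.867]
force: [0.0, -0.7, -0.0]
width: 85.4
gripper_force: 0.0
```

Emit:
drive_tool([
  {"fingers": 1, "linear": [-0.0284, -0.0236, -0.0121], "twist": 0},
  {"fingers": 1, "linear": [-0.0284, -0.0236, -0.0121], "twist": 0},
  {"fingers": 1, "linear": [-0.0284, -0.0236, -0.0121], "twist": 0},
  {"fingers": 1, "linear": [-0.0284, -0.0236, -0.0121], "twist": 0},
  {"fingers": 1, "linear": [-0.0284, -0.0236, -0.0121], "twist": 0},
])

```text
clock: 0.98
eef_pos: [386.2, 319.6, 352.8]
tool_rot: [-3.141, -0.0, 2.867]
force: [0.5, 0.1, -0.6]
width: 85.3
gripper_force: 0.0
```

Emit:
drive_tool([
  {"fingers": 1, "linear": [-0.0284, -0.0236, -0.0121], "twist": 0},
  {"fingers": 1, "linear": [-0.0284, -0.0236, -0.0121], "twist": 0},
  {"fingers": 1, "linear": [-0.0284, -0.0236, -0.0121], "twist": 0},
  {"fingers": 1, "linear": [-0.0284, -0.0236, -0.0121], "twist": 0},
  {"fingers": 1, "linear": [0, 0, 0], "twist": 0},
])

```text
clock: 1.4
eef_pos: [474.6, 191.6, 403.1]
tool_rot: [-3.141, 0.007, 2.854]
force: [-0.3, -1.4, 1.5]
width: 85.3
gripper_force: 0.0
```

```bash
python3 - <<'E'
from h import *
np.set_printoptions(precision=3,suppress=True)
s=monitor.read_state();print(s['clock'],s['eef_pos'],s['tool_rot'],s['qpos'])
d=cam('wrist','w1.png');print(ray(d,320,240))
for X in [(403,-206,14),(489,152,186),(546,102,180)]: print(proj(d,X))
E
```

```text
1.4 [474.635 191.646 403.091] [-3.141  0.007  2.854] [-0.584  0.269  0.19   1.634 -0.047  1.238  0.898]
(array([392.881, 215.396, 544.748]), array([ 0.333, -0.092, -0.939]))
[ 68.96 201.3 ]
[288.125 221.713]
[263.786 274.912]
```

View pics/w1.png

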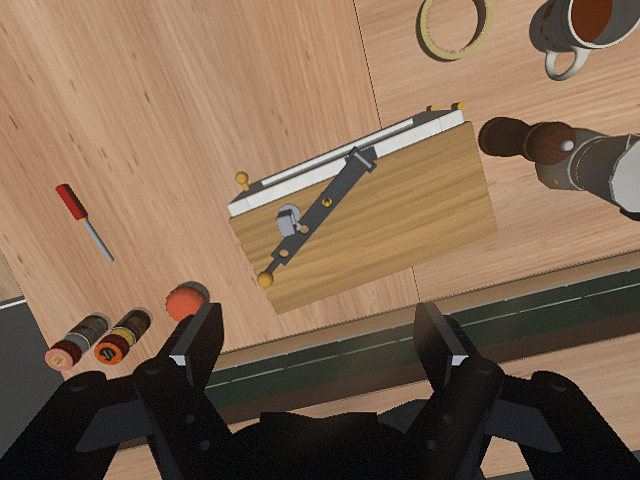

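Wrist picture: knob (265,280), pin (327,202), loop (288,219), rod grip (57,187)–(85,218), tip (112,261). I refine these and fit the cupboard pose from its points.

```bash
cat >> h.py <<'E'
def blob(d,u,v,r,lo,hi):
    u,v=int(u),int(v);y0,x0=max(v-r,0),max(u-r,0)
    h=cv2.cvtColor(d['color'][y0:v+r+1,x0:u+r+1],cv2.COLOR_BGR2HSV)
    m=cv2.inRange(h,np.array(lo),np.array(hi))
    n,l,s,c=cv2.connectedComponentsWithStats(m)
    if n<2: return None,0
    k=1+np.argmax(s[1:,4]);return c[k]+[x0,y0],int(s[k,4])
def W(P,p): # cupboard->world
    x,y,a=P;return np.array([x+p[0]*np.cos(a)-p[1]*np.sin(a),y+p[0]*np.sin(a)+p[1]*np.cos(a),p[2]])
E
python3 - <<'E'
from h import *
from scipy.optimize import least_squares
np.set_printoptions(precision=2,suppress=True)
d=cam('wrist');t=cam('top')
K=([15,170,100],[30,255,255])
kw=blob(d,265,280,10,*K);kt=blob(t,345,209.5,6,*K);pw=blob(d,327,202,6,*K);pt=blob(t,309,236,4,*K)
print('knob',kw,kt,tri(d,kw[0],t,kt[0]));print('pin',pw,pt,tri(d,pw[0],t,pt[0]))
kn,pn=(11.2,-133.0,180),(-45,-30,172)
obs=[(d,kw[0],kn),(t,kt[0],kn),(d,pw[0],pn),(t,pt[0],pn),
 (t,(238.5,200.3),(75,150,150)),(t,(349.5,188.3),(75,-150,150)),(d,(276,314),(75,-150,150)),(d,(498,231),(75,150,150))]
f=lambda P:np.concatenate([proj(c,W(P,p))-q for c,q,p in obs])
r=least_squares(f,[530,230,.08],x_scale=[10,10,.05],loss='soft_l1');P=r.x;print(P,f(P).reshape(-1,2))
np.save('P.npy',P)
for n,p in dict(loop=(-46,-79,186),knob=kn,pin=(-45,-30,162),hinge=(-75,135,150)).items(): print(n,W(P,p),proj(d,W(P,p)),proj(t,W(P,p)))
for c in (d,t):
    h=cv2.cvtColor(c['color'],cv2.COLOR_BGR2HSV);m=(((h[...,0]<6)|(h[...,0]>174))&(h[...,1]>170)&(h[...,2]>60)).astype(np.uint8)
    u,v=(71,202) if c is d else (449,270)
    z=np.zeros_like(m);z[v-25:v+25,u-25:u+25]=1
    n,l,s,ce=cv2.connectedComponentsWithStats(m*z);k=1+np.argmax(s[1:,4]);pts=np.argwhere(l==k)[:,::-1].astype(np.float32)
    rr=cv2.minAreaRect(pts);q=onz(c,*rr[0],12);b=cv2.boxPoints(rr);print('grip',s[k,4],rr,q,[onz(c,*x,12)[:2] for x in b])
print('tip',onz(d,112,261,8),onz(t,443.5,232.5,8))
E
```

```text
knob (array([260.65, 284.36]), 55) (array([344.89, 209.16]), 38) (array([548.92, 102.27, 189.23]), np.float64(0.20924128837098244))Traceback (most recent call last):
  File "<stdin>", line 7, in <module>
  File "h.py", line 19, in tri
    c1,w1=ray(a,*pa);c2,w2=ray(b,*pb)
                           ~~~^^^^^^^
TypeError: Value after * must be an iterable, not NoneType
```

```bash
cat > fit.py <<'E'
from h import *
from scipy.optimize import least_squares
np.set_printoptions(precision=2,suppress=True)
d=cam('wrist','w2.png');t=cam('top','t2.png')
for c,u,v in ((d,265,280),(d,327,202),(t,345,209),(t,309,236),(d,320,240)): 
    h=cv2.cvtColor(c['color'],cv2.COLOR_BGR2HSV);print(h[v,u],h[v-1,u-1])
K=([12,205,110],[30,255,255])
kw=blob(d,265,280,14,*K);kt=blob(t,345,209.5,6,*K);pw=blob(d,327,202,7,*K);pt=blob(t,309,236,4,*K)
print('knob',kw,kt);print('pin',pw,pt)
E
python3 fit.py
```

```text
[13 91 98] [120  11  68]
[140  10  76] [60  4 71]
[ 19 196 163] [ 19 199 163]
[ 23  60 141] [ 23  59 139]
[ 16 124 158] [ 18 123 156]
knob (None, 0) (array([343., 210.]), 1)
pin (None, 0) (None, 0)
```

```bash
python3 - <<'E'
from h import *
np.set_printoptions(precision=2,suppress=True)
s=monitor.read_state();print(s['clock'],s['eef_pos'],s['tool_rot'],s['qd'])
for n in ('w1','w2','t2','top0'):
    im=cv2.imread(f'pics/{n}.png');h=cv2.cvtColor(im,cv2.COLOR_BGR2HSV)
    m=cv2.inRange(h,np.array([15,165,110]),np.array([28,255,255]))
    if n[0]=='w': m[350:]=0
    k,l,st,c=cv2.connectedComponentsWithStats(m)
    print(n,[(c[i].round(1).tolist(),int(st[i,4])) for i in range(1,k) if st[i,4]>5 and st[i,4]<400][:25])
E
```

```text
1.65 [468.28 201.02 400.08] [-3.14 -0.    2.87] [-0.01  0.   -0.   -0.    0.    0.   -0.  ]
w1 [([460.5, 105.8], 31), ([432.9, 107.7], 17), ([239.2, 178.3], 37), ([246.0, 187.0], 13), ([330.0, 201.3], 6), ([326.6, 203.8], 11), ([82.3, 218.9], 15), ([264.5, 280.1], 129), ([124.0, 334.4], 131)]
w2 [([428.0, 117.3], 18), ([454.5, 116.7], 29), ([236.9, 186.8], 69), ([320.0, 212.1], 21), ([76.9, 223.4], 17), ([257.8, 288.0], 132), ([116.9, 339.7], 143)]
t2 [([344.8, 208.8], 38)]
top0 [([345.0, 208.9], 40), ([308.8, 235.4], 10), ([348.5, 255.0], 35)]
```

```bash
cat > fit.py <<'E'
from h import *
from scipy.optimize import least_squares
np.set_printoptions(precision=2,suppress=True)
d=cam('wrist','w3.png');t=cam('top')
K=([15,165,110],[28,255,255])
kw=blob(d,258,288,14,*K);kt=blob(t,345,209,6,*K);pw=blob(d,320,212,7,*K);hw=blob(d,237,187,10,*K)
print(kw,kt,pw,hw)
pt=np.array([308.8,235.4])
print('knob',tri(d,kw[0],t,kt[0]));print('pin',tri(d,pw[0],t,pt))
kn,pn=(11.2,-133.0,180),(-45,-30,172)
obs=[(d,kw[0],kn),(t,kt[0],kn),(d,pw[0],pn),(t,pt,pn),(t,(238.5,200.3),(75,150,150)),(t,(349.5,188.3),(75,-150,150))]
f=lambda P:np.concatenate([proj(c,W(P,p))-q for c,q,p in obs])
r=least_squares(f,[530,230,.08],x_scale=[10,10,.05],loss='soft_l1');P=r.x;print(P,f(P).reshape(-1,2).tolist())
np.save('P.npy',P)
for n,p in dict(loop=(-46,-79,186),knob=kn,pin=(-45,-30,162),hinge=(-75,135,150)).items(): print(n,W(P,p),proj(d,W(P,p)),proj(t,W(P,p)))
for c in (d,t):
    h=cv2.cvtColor(c['color'],cv2.COLOR_BGR2HSV);m=(((h[...,0]<6)|(h[...,0]>174))&(h[...,1]>170)&(h[...,2]>60)).astype(np.uint8)
    u,v=(65,207) if c is d else (449,270)
    z=np.zeros_like(m);z[v-28:v+28,u-28:u+28]=1
    n,l,s,ce=cv2.connectedComponentsWithStats(m*z);k=1+np.argmax(s[1:,4]);pts=np.argwhere(l==k)[:,::-1].astype(np.float32)
    rr=cv2.minAreaRect(pts);b=cv2.boxPoints(rr);print('grip',s[k,4],onz(c,*rr[0],12)[:2],[onz(c,*x,12)[:2] for x in b])
a=cv2.resize(d['color'][180:300,40:320],(798,342));cv2.imwrite('pics/w3c.png',a)
E
python3 fit.py
```

```text
(array([256.98, 288.73]), 131) (array([344.92, 208.85]), 39) (array([317.67, 212.83]), 12) (array([236.51, 187.68]), 78)
knob (array([550.82, 101.97, 184.17]), np.float64(0.0846997389629917))
pin (array([480.44, 197.3 , 184.36]), np.float64(1.1305122021371752))
[525.6  231.58   0.11] [[-0.21600766764902346, -0.839269165622909], [0.4685293832127968, 0.10230755464081653], [0.8081495400107315, 0.7368120134966034], [0.5945654519725281, -0.4377697814859971], [1.257679472493919, 1.286063870588464], [-1.1692988108876534, -0.12785516153536491]]
loop [488.69 147.95 186.  ] [277.6  231.86] [327.73 232.13]
knob [551.54 100.66 180.  ] [256.76 287.89] [345.39 208.95]
pin [484.22 196.76 162.  ] [318.46 211.33] [309.61 235.6 ]
hinge [436.04 357.39 150.  ] [445.62 130.69] [250.17 254.8 ]
grip 337 [ 404.3  -207.63] [array([ 377.64, -217.62]), array([ 373.85, -202.11]), array([ 431.79, -197.31]), array([ 435.97, -213.34])]
grip 95 [ 402.9  -206.54] [array([ 430.04, -196.84]), array([ 431.95, -211.39]), array([ 375.97, -216.18]), array([ 374.06, -201.73])]
```

View pics/w3c.png

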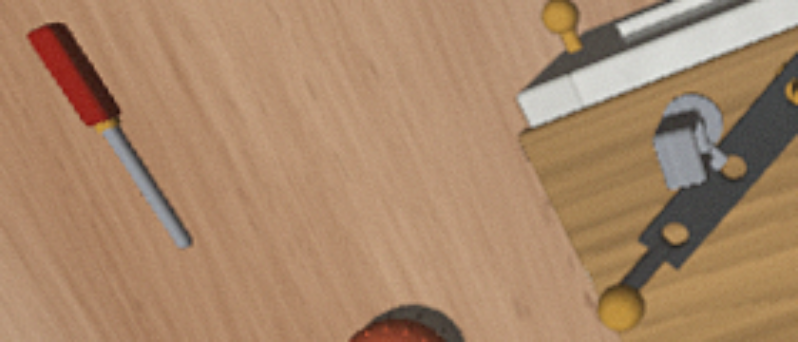

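The crop shows the rod tip at (186,243), the loop top at (683,155) and the knob at (621,308), matching the fit within about 2 px. Now to the rod.

Emit:
drive_tool([
  {"fingers": 1, "linear": [-0.0034, -0.0293, 0.02], "twist": 0},
  {"fingers": 1, "linear": [-0.0034, -0.0293, 0.02], "twist": 0},
  {"fingers": 1, "linear": [-0.0034, -0.0293, 0.02], "twist": 0},
  {"fingers": 1, "linear": [-0.0034, -0.0293, 0.02], "twist": 0},
  {"fingers": 1, "linear": [-0.0034, -0.0293, 0.02], "twist": 0},
])

```text
clock: 2.17
eef_pos: [445.2, 54.0, 299.8]
tool_rot: [3.141, 0.0, 2.869]
force: [0.3, -0.0, -0.9]
width: 85.1
gripper_force: 0.0
```

Emit:
drive_tool([
  {"fingers": 1, "linear": [-0.0034, -0.0293, 0.02], "twist": 0},
  {"fingers": 1, "linear": [-0.0034, -0.0293, 0.02], "twist": 0},
  {"fingers": 1, "linear": [-0.0034, -0.0293, 0.02], "twist": 0},
  {"fingers": 1, "linear": [-0.0034, -0.0293, 0.02], "twist": 0},
  {"fingers": 1, "linear": [-0.0034, -0.0293, 0.02], "twist": 0},
])

```text
clock: 2.58
eef_pos: [422.3, -91.7, 199.8]
tool_rot: [3.141, 0.0, 2.869]
force: [0.0, -0.2, 0.3]
width: 85.5
gripper_force: 0.0
```

Emit:
drive_tool([
  {"fingers": 1, "linear": [-0.0034, -0.0293, 0.02], "twist": 0},
  {"fingers": 1, "linear": [-0.0034, -0.0293, 0.02], "twist": 0},
  {"fingers": 1, "linear": [-0.0034, -0.0293, 0.02], "twist": 0},
  {"fingers": 1, "linear": [-0.0034, -0.0293, 0.02], "twist": 0},
  {"fingers": 1, "linear": [0, 0, 0], "twist": 0},
])

```text
clock: 3.0
eef_pos: [401.2, -213.0, 117.9]
tool_rot: [-3.139, -0.004, 2.859]
force: [0.8, 0.1, -0.8]
width: 85.6
gripper_force: 0.0
```

Emit:
drive_tool([
  {"fingers": 1, "linear": [0, 0, 0], "twist": 0.12},
  {"fingers": 1, "linear": [0, 0, 0], "twist": 0.12},
  {"fingers": 1, "linear": [0, 0, 0], "twist": 0.12},
  {"fingers": 1, "linear": [0, 0, 0], "twist": 0.12},
  {"fingers": 1, "linear": [0, 0, 0], "twist": 0.12},
])

```text
clock: 3.42
eef_pos: [404.4, -206.7, 120.7]
tool_rot: [3.141, -0.0, 2.263]
force: [0.5, 0.3, 0.6]
width: 85.4
gripper_force: 0.0
```

Emit:
drive_tool([
  {"fingers": 1, "linear": [0, 0, 0], "twist": 0.12},
  {"fingers": 1, "linear": [0, 0, 0], "twist": 0.12},
  {"fingers": 1, "linear": [0, 0, 0], "twist": 0.12},
  {"fingers": 1, "linear": [0, 0, 0], "twist": 0.12},
  {"fingers": 1, "linear": [0, 0, 0], "twist": 0.12},
])

```text
clock: 3.83
eef_pos: [404.6, -206.5, 120.7]
tool_rot: [3.141, -0.001, 1.663]
force: [0.7, 0.5, -0.2]
width: 85.2
gripper_force: 0.0
```

Emit:
drive_tool([
  {"fingers": 1, "linear": [0, 0, 0], "twist": 0.12},
  {"fingers": 1, "linear": [0, 0, 0], "twist": 0.12},
  {"fingers": 1, "linear": [0, 0, 0], "twist": 0.12},
  {"fingers": 1, "linear": [0, 0, 0], "twist": 0.12},
  {"fingers": 1, "linear": [0, 0, 0], "twist": 0.12},
])

```text
clock: 4.25
eef_pos: [404.6, -206.4, 120.7]
tool_rot: [-3.141, -0.001, 1.063]
force: [-0.5, 0.6, -1.1]
width: 85.6
gripper_force: 0.0
```

Emit:
drive_tool([
  {"fingers": 1, "linear": [0, 0, 0], "twist": 0.12},
  {"fingers": 1, "linear": [0, 0, 0], "twist": 0.12},
  {"fingers": 1, "linear": [0, 0, 0], "twist": 0.12},
  {"fingers": 1, "linear": [0, 0, 0], "twist": 0.12},
  {"fingers": 1, "linear": [0, 0, 0], "twist": 0.12},
])

```text
clock: 4.67
eef_pos: [404.7, -206.4, 120.7]
tool_rot: [-3.141, -0.001, 0.464]
force: [0.8, -0.5, -0.8]
width: 85.5
gripper_force: 0.0
```

Emit:
drive_tool([
  {"fingers": 1, "linear": [0, 0, 0], "twist": 0.12},
  {"fingers": 1, "linear": [0, 0, 0], "twist": 0.12},
  {"fingers": 1, "linear": [0, 0, 0], "twist": 0.12},
  {"fingers": 1, "linear": [0, 0, 0], "twist": 0.02},
  {"fingers": 1, "linear": [0, 0, 0], "twist": 0},
])

```text
clock: 5.08
eef_pos: [404.2, -206.9, 120.4]
tool_rot: [-3.141, 0.001, 0.091]
force: [0.2, -0.6, -1.6]
width: 85.5
gripper_force: 0.0
```

```bash
cat >> h.py <<'E'
def go(x,y,z,yaw):
    s=monitor.read_state();p=s['eef_pos'];a=s['tool_rot'][2];D=np.array([x,y,z])-p
    print('clock',s['clock'],'at',p.round(1),s['tool_rot'].round(3),'shift mm (before turn)',np.round([D[0]*np.cos(a)+D[1]*np.sin(a),D[0]*np.sin(a)-D[1]*np.cos(a),-D[2]],1),'len',np.linalg.norm(D).round(1),'twist',round(-((yaw-a+np.pi)%(2*np.pi)-np.pi),3))
E
python3 - <<'E'
from h import *
np.set_printoptions(precision=2,suppress=True)
d=cam('wrist','w4.png');print(proj(d,(403.5,-207,14)))
h=cv2.cvtColor(d['color'],cv2.COLOR_BGR2HSV);m=(((h[...,0]<6)|(h[...,0]>174))&(h[...,1]>170)&(h[...,2]>60)).astype(np.uint8)
n,l,s,ce=cv2.connectedComponentsWithStats(m)
for k in range(1,n):
    if s[k,4]>300:
        rr=cv2.minAreaRect(np.argwhere(l==k)[:,::-1].astype(np.float32));b=cv2.boxPoints(rr);print(s[k,4],rr,onz(d,*rr[0],14),[onz(d,*x,14)[:2] for x in b])
go(403.5,-207,2,.085)
E
```

```text
[317.7  234.98]
1296 ((318.0, 232.5), (69.0, 18.0), 90.0) [ 405.56 -207.05   14.  ] [array([ 432.3 , -197.76]), array([ 433.55, -211.31]), array([ 376.87, -217.01]), array([ 375.52, -202.47])]
clock 5.1333 at [ 404.2 -207.1  120.6] [-3.14  0.    0.09] shift mm (before turn) [ -0.7  -0.1 118.6] len 118.6 twist 0.006
```

View pics/w4.png

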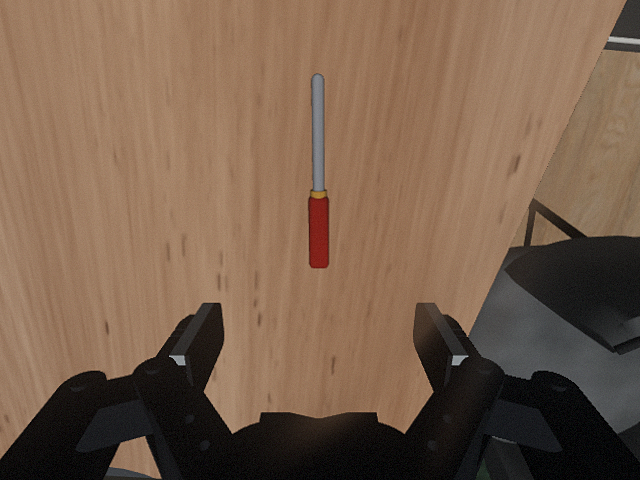

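The rod is centred and aligned under the gripper (grip (318,232), tip (317,75)). Descend and grip.

Emit:
drive_tool([
  {"fingers": 1, "linear": [0, 0, 0.038], "twist": 0},
  {"fingers": 1, "linear": [0, 0, 0.038], "twist": 0},
  {"fingers": 1, "linear": [0, 0, 0.03], "twist": 0},
  {"fingers": 1, "linear": [0, 0, 0.0115], "twist": 0},
  {"fingers": 1, "linear": [0, 0, 0], "twist": 0},
])

```text
clock: 5.55
eef_pos: [402.8, -207.5, 10.5]
tool_rot: [-3.137, 0.003, 0.089]
force: [-0.6, 0.3, 0.9]
width: 85.0
gripper_force: 0.0
```

Emit:
drive_tool([
  {"fingers": 0, "linear": [0, 0, 0], "twist": 0},
  {"fingers": 0, "linear": [0, 0, 0], "twist": 0},
  {"fingers": 0, "linear": [0, 0, 0], "twist": 0},
  {"fingers": 0, "linear": [0, 0, 0], "twist": 0},
  {"fingers": 0, "linear": [0, 0, 0], "twist": 0},
])

```text
clock: 5.97
eef_pos: [403.8, -208.7, 12.5]
tool_rot: [3.14, 0.001, 0.088]
force: [0.8, 0.4, 0.5]
width: 25.6
gripper_force: 0.0
```

Emit:
drive_tool([
  {"fingers": 0, "linear": [0, 0, 0], "twist": 0},
  {"fingers": 0, "linear": [0, 0, 0], "twist": 0},
  {"fingers": 0, "linear": [0, 0, 0], "twist": 0},
  {"fingers": 0, "linear": [0, 0, 0], "twist": 0},
  {"fingers": 0, "linear": [0, 0, 0], "twist": 0},
])

```text
clock: 6.38
eef_pos: [403.7, -208.5, 12.6]
tool_rot: [3.141, 0.001, 0.088]
force: [0.2, 0.5, 7.5]
width: 13.4
gripper_force: 58.5
```

TCP stopped at z=12.6, which is too shallow. Reopen, go 10 mm lower and grip again.

Emit:
drive_tool([
  {"fingers": 0.6, "linear": [0, 0, 0], "twist": 0},
  {"fingers": 0.6, "linear": [0, 0, 0], "twist": 0},
  {"fingers": 0.6, "linear": [0, 0, 0], "twist": 0},
  {"fingers": 0.6, "linear": [0, 0, 0.005], "twist": 0},
  {"fingers": 0.6, "linear": [0, 0, 0.005], "twist": 0},
])

```text
clock: 6.8
eef_pos: [403.5, -208.7, 1.9]
tool_rot: [3.141, 0.002, 0.087]
force: [-0.5, -0.2, -0.2]
width: 51.5
gripper_force: 0.0
```

Emit:
drive_tool([
  {"fingers": 0.6, "linear": [0, 0, 0], "twist": 0},
  {"fingers": 0.6, "linear": [0, 0, 0], "twist": 0},
  {"fingers": 0, "linear": [0, 0, 0], "twist": 0},
  {"fingers": 0, "linear": [0, 0, 0], "twist": 0},
  {"fingers": 0, "linear": [0, 0, 0], "twist": 0},
])

```text
clock: 7.22
eef_pos: [403.4, -208.7, 2.1]
tool_rot: [3.141, 0.002, 0.087]
force: [0.5, 1.6, 11.5]
width: 15.7
gripper_force: 14.3
```

Emit:
drive_tool([
  {"fingers": 0, "linear": [0, 0, 0], "twist": 0},
  {"fingers": 0, "linear": [0, 0, 0], "twist": 0},
  {"fingers": 0, "linear": [0, 0, 0], "twist": 0},
  {"fingers": 0, "linear": [0, 0, 0], "twist": 0},
  {"fingers": 0, "linear": [0, 0, 0], "twist": 0},
])

```text
clock: 7.63
eef_pos: [403.3, -208.7, 2.3]
tool_rot: [3.142, 0.002, 0.087]
force: [-0.3, 0.8, 5.7]
width: 14.1
gripper_force: 59.2
```

```bash
python3 - <<'E'
from h import *
np.set_printoptions(precision=2,suppress=True)
P=np.load('P.npy');L=W(P,(-46,-79,186));a=P[2]-1.66;print(L,a)
e=np.array([np.cos(a),np.sin(a)]);yaw=a+np.pi
go(*(L[:2]+e*140),300,yaw)
print(yaw)
E
```

```text
[488.69 147.95 186.  ] -1.5484198646853404
clock 7.6333 at [ 403.3 -208.7    2.3] [3.14 0.   0.09] shift mm (before turn) [ 107.  -208.2 -297.7] len 378.7 twist -1.506
1.5931727889044527
```

Emit:
drive_tool([
  {"fingers": 0, "linear": [0, 0, -0.038], "twist": 0},
  {"fingers": 0, "linear": [0, 0, -0.038], "twist": 0},
  {"fingers": 0, "linear": [0.011, -0.021, -0.03], "twist": 0},
  {"fingers": 0, "linear": [0.012, -0.023, -0.03], "twist": 0},
  {"fingers": 0, "linear": [0.012, -0.023, -0.03], "twist": 0},
])

```text
clock: 8.05
eef_pos: [432.3, -138.1, 169.3]
tool_rot: [-3.142, 0.003, 0.085]
force: [2.2, 0.3, -0.6]
width: 14.2
gripper_force: 58.8
```

Emit:
drive_tool([
  {"fingers": 0, "linear": [0.012, -0.023, -0.03], "twist": 0},
  {"fingers": 0, "linear": [0.012, -0.023, -0.03], "twist": 0},
  {"fingers": 0, "linear": [0.012, -0.023, -0.026], "twist": 0},
  {"fingers": 0, "linear": [0.012, -0.023, -0.026], "twist": 0},
  {"fingers": 0, "linear": [0.012, -0.023, -0.02], "twist": 0},
])

```text
clock: 8.47
eef_pos: [483.1, -17.7, 301.7]
tool_rot: [-3.141, 0.001, 0.087]
force: [1.3, 0.7, -0.5]
width: 14.3
gripper_force: 58.8
```

Emit:
drive_tool([
  {"fingers": 0, "linear": [0.012, -0.026, 0], "twist": 0},
  {"fingers": 0, "linear": [0, 0, 0], "twist": -0.12},
  {"fingers": 0, "linear": [0, 0, 0], "twist": -0.12},
  {"fingers": 0, "linear": [0, 0, 0], "twist": -0.12},
  {"fingers": 0, "linear": [0, 0, 0], "twist": -0.12},
])

```text
clock: 8.88
eef_pos: [492.0, 8.4, 299.4]
tool_rot: [-3.14, 0.002, 0.574]
force: [0.2, -0.1, -1.4]
width: 14.4
gripper_force: 58.8
```

Emit:
drive_tool([
  {"fingers": 0, "linear": [0, 0, 0], "twist": -0.12},
  {"fingers": 0, "linear": [0, 0, 0], "twist": -0.12},
  {"fingers": 0, "linear": [0, 0, 0], "twist": -0.12},
  {"fingers": 0, "linear": [0, 0, 0], "twist": -0.12},
  {"fingers": 0, "linear": [0, 0, 0], "twist": -0.12},
])

```text
clock: 9.3
eef_pos: [491.9, 8.0, 299.5]
tool_rot: [-3.139, 0.001, 1.173]
force: [0.4, -0.5, -0.8]
width: 14.3
gripper_force: 58.8
```

Emit:
drive_tool([
  {"fingers": 0, "linear": [0, 0, 0], "twist": -0.12},
  {"fingers": 0, "linear": [0, 0, 0], "twist": -0.12},
  {"fingers": 0, "linear": [0, 0, 0], "twist": -0.12},
  {"fingers": 0, "linear": [0, 0, 0], "twist": -0.06},
  {"fingers": 0, "linear": [0, 0, 0], "twist": 0},
])

```text
clock: 9.72
eef_pos: [492.0, 7.9, 299.6]
tool_rot: [-3.139, -0.0, 1.588]
force: [-0.1, -0.4, -0.2]
width: 14.0
gripper_force: 58.8
```

Emit:
drive_tool([
  {"fingers": 0, "linear": [0, 0, 0], "twist": 0},
  {"fingers": 0, "linear": [0, 0, 0], "twist": 0},
  {"fingers": 0, "linear": [0, 0, 0], "twist": 0},
])

```text
clock: 9.97
eef_pos: [492.3, 7.9, 299.6]
tool_rot: [-3.139, 0.0, 1.586]
force: [-0.5, 0.3, -1.1]
width: 14.4
gripper_force: 58.8
```

```bash
python3 - <<'E'
from h import *
np.set_printoptions(precision=2,suppress=True)
P=np.load('P.npy');L=W(P,(-46,-79,186))
go(L[0],L[1]-140,300,1.593)
d=cam('wrist');c=d['color'];print(ray(d,320,240))
for n,p in dict(loop=(-46,-79,186),looptop=(-46,-79,200),kn=(11.2,-133.0,180),pin=(-45,-30,174),c=(75,-150,150)).items(): print(n,proj(d,W(P,p)))
cv2.imwrite('pics/w5.png',cv2.resize(c[0:300,120:520],(800,600),interpolation=cv2.INTER_CUBIC))
E
```

```text
clock 9.9667 at [492.3   7.9 299.6] [-3.14  0.    1.59] shift mm (before turn) [ 0.1 -3.6 -0.4] len 3.6 twist -0.007
(array([491.29,  91.52, 441.87]), array([ 0.01, -0.34, -0.94]))
loop [316.14  30.13]
looptop [315.98  24.41]
kn [401.51 108.44]
pin [310.42 -52.52]
c [471.28 123.53]
```

View pics/w5.png

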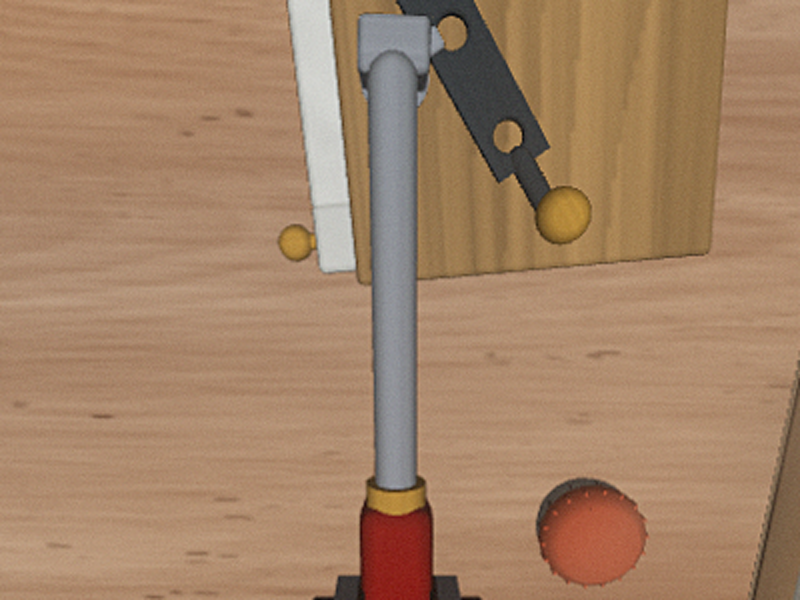

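Tip at crop (393,55), shaft base (396,490); loop top face (358–432, 15–66), square to the rod; knob (564,214).

```bash
python3 - <<'E'
from h import *
np.set_printoptions(precision=2,suppress=True)
d=cam('wrist')
f=lambda u,v,z:onz(d,u/2+120-.25,v/2-.25,z)
print('tip',f(393,55,305),'base',f(396,488,305))
for p in [(358,15),(432,15),(360,66),(430,66)]: print('loop',f(*p,200.5))
print('knob',f(564,214,180), 'corner',f(710,252,150))
go(0,0,180,1.59)
E
```

```text
tip [489.92 122.62 305.  ] base [491.74  40.82 305.  ]
loop [477.98 156.76 200.5 ]
loop [500.7  157.12 200.5 ]
loop [478.56 143.19 200.5 ]
loop [500.54 143.54 200.5 ]
knob [551.62 101.85 180.  ] corner [620.    89.24 150.  ]
clock 10.0667 at [492.4   7.9 299.6] [-3.14  0.    1.59] shift mm (before turn) [  -0.3 -492.4  119.6] len 506.7 twist -0.004
```

Emit:
drive_tool([
  {"fingers": 0, "linear": [0, 0, 0.03], "twist": 0},
  {"fingers": 0, "linear": [0, 0, 0.03], "twist": 0},
  {"fingers": 0, "linear": [0, 0, 0.03], "twist": 0},
  {"fingers": 0, "linear": [0, 0, 0.0193], "twist": 0},
  {"fingers": 0, "linear": [0, 0, 0.01], "twist": 0},
])

```text
clock: 10.48
eef_pos: [490.7, 8.0, 178.0]
tool_rot: [-3.135, 0.001, 1.587]
force: [-0.0, -0.8, 0.0]
width: 14.1
gripper_force: 58.9
```

Emit:
drive_tool([
  {"fingers": 0, "linear": [0, 0, 0], "twist": 0},
  {"fingers": 0, "linear": [0, 0, 0], "twist": 0},
  {"fingers": 0, "linear": [0, 0, 0], "twist": 0},
])

```text
clock: 10.73
eef_pos: [493.3, 7.7, 181.6]
tool_rot: [3.141, 0.0, 1.587]
force: [0.7, 0.4, -0.8]
width: 14.4
gripper_force: 58.9
```

```bash
python3 - <<'E'
from h import *
np.set_printoptions(precision=2,suppress=True)
d=cam('wrist');c=d['color'];s=cam('scene')
print('loop centre px',proj(d,(489.5,150.2,186)),proj(s,(489.5,150.2,186)))
go(491,60,180,1.59)
a=cv2.resize(c[0:130,220:420],(800,520),interpolation=cv2.INTER_CUBIC)
u,v=proj(s,(490,130,186)).astype(int)
b=cv2.resize(s['color'][v-16:v+16,u-32:u+32],(256,128),interpolation=cv2.INTER_CUBIC);a[390:518,540:796]=b
cv2.imwrite('pics/w6.png',a)
E
```

```text
loop centre px [313.59 -70.4 ] [318.62 217.41]
clock 10.8333 at [493.3   7.9 181.7] [ 3.14 -0.    1.59] shift mm (before turn) [52.2 -1.4  1.7] len 52.2 twist -0.003
```

View pics/w6.png

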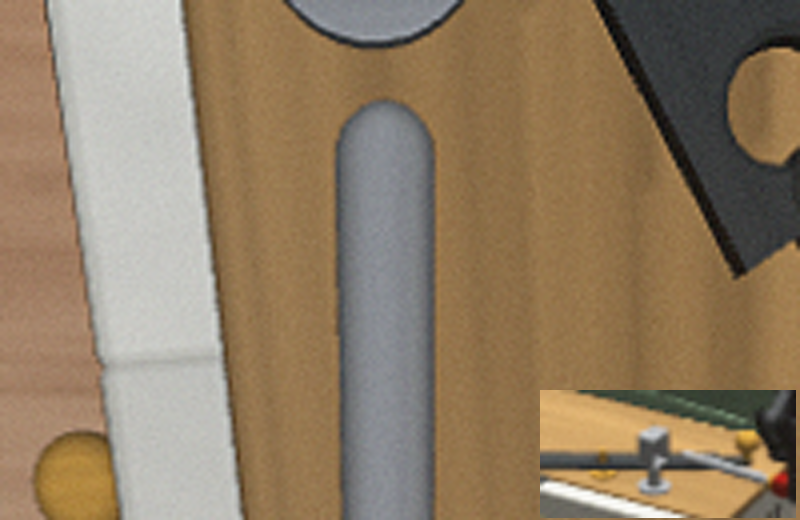

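Rod tip at crop (385,100), the eye's base disc centred near column 375; the inset shows the shaft pointing at the loop.

```bash
python3 - <<'E'
from h import *
np.set_printoptions(precision=2,suppress=True)
d=cam('wrist');f=lambda u,v,z:onz(d,u/4+220-.4,v/4-.4,z)
print('tip',f(385,100,187),f(385,150,187),f(388,510,187));print('disc',f(284,0,153),f(465,0,153),f(376,46,153))
E
```

```text
tip [490.55 123.37 187.  ] [490.6  119.52 187.  ] [491.34  89.01 187.  ]
disc [479.22 140.4  153.  ] [498.77 140.75 153.  ] [489.21 136.36 153.  ]
```

Emit:
drive_tool([
  {"fingers": 0, "linear": [0.005, -0.0007, 0.001], "twist": 0},
  {"fingers": 0, "linear": [0.01, 0, 0], "twist": 0},
  {"fingers": 0, "linear": [0.008, 0, 0], "twist": 0},
  {"fingers": 0, "linear": [0.004, 0, 0], "twist": 0},
  {"fingers": 0, "linear": [0, 0, 0], "twist": 0},
])

```text
clock: 11.3
eef_pos: [491.0, 36.9, 179.3]
tool_rot: [-3.139, -0.001, 1.59]
force: [0.1, 0.9, -0.3]
width: 14.4
gripper_force: 58.9
```

Emit:
drive_tool([
  {"fingers": 0, "linear": [0.006, 0, 0], "twist": 0},
  {"fingers": 0, "linear": [0.006, 0, 0], "twist": 0},
  {"fingers": 0, "linear": [0.006, 0, 0], "twist": 0},
  {"fingers": 0, "linear": [0.005, 0, 0], "twist": 0},
  {"fingers": 0, "linear": [0, 0, 0], "twist": 0},
])

```text
clock: 11.72
eef_pos: [490.6, 59.4, 179.3]
tool_rot: [-3.139, -0.001, 1.589]
force: [0.7, 0.4, 0.0]
width: 14.1
gripper_force: 58.9
```

```bash
python3 - <<'E'
from h import *
np.set_printoptions(precision=2,suppress=True)
s=monitor.read_state();print(s['eef_pos'],s['force'],s['torque'],s['tool_rot'])
# rod tip / loop seen in top & scene
t=cam('top');sc=cam('scene')
a=np.zeros((600,800,3),np.uint8)
u,v=proj(t,(490,140,186)).astype(int);a[:,:400]=cv2.resize(t['color'][v-30:v+30,u-20:u+20],(400,600),interpolation=cv2.INTER_CUBIC)
u,v=proj(sc,(490,140,186)).astype(int);a[:,400:]=cv2.resize(sc['color'][v-30:v+30,u-20:u+20],(400,600),interpolation=cv2.INTER_CUBIC)
cv2.imwrite('pics/ins.png',a)
E
```

```text
[490.62  59.41 179.27] [0.72 0.36 0.03] [-0.03  0.03 -0.01] [-3.14 -0.    1.59]
```

No force during insertion. Now turn the rod clockwise about the loop axis (radius 90.6 mm).

Emit:
drive_tool([
  {"fingers": 0, "linear": [0.00045, -0.00905, 0], "twist": 0.1},
  {"fingers": 0, "linear": [0.00045, -0.00905, 0], "twist": 0.1},
  {"fingers": 0, "linear": [0.00045, -0.00905, 0], "twist": 0.1},
  {"fingers": 0, "linear": [0.00045, -0.00905, 0], "twist": 0.1},
  {"fingers": 0, "linear": [0.00045, -0.00905, 0], "twist": 0.1},
])

```text
clock: 12.23
eef_pos: [446.1, 67.7, 179.5]
tool_rot: [-3.139, 0.002, 1.081]
force: [-0.5, 1.0, -0.4]
width: 14.3
gripper_force: 58.9
```

Emit:
drive_tool([
  {"fingers": 0, "linear": [0.00045, -0.00905, 0], "twist": 0.1},
  {"fingers": 0, "linear": [0.00045, -0.00905, 0], "twist": 0.1},
  {"fingers": 0, "linear": [0.00045, -0.00905, 0], "twist": 0.1},
  {"fingers": 0, "linear": [0, 0, 0], "twist": 0},
  {"fingers": 0, "linear": [0, 0, 0], "twist": 0},
])

```text
clock: 12.65
eef_pos: [424.7, 83.9, 179.5]
tool_rot: [-3.14, 0.003, 0.79]
force: [-1.9, -1.1, -0.7]
width: 14.5
gripper_force: 58.8
```

```bash
python3 - <<'E'
from h import *
np.set_printoptions(precision=2,suppress=True)
s=monitor.read_state();y=s['tool_rot'][2];print(s['eef_pos'],s['force'],s['torque'],s['tool_rot'],s['qpos'])
print('centre',s['eef_pos'][:2]+90.6*np.array([np.cos(y),np.sin(y)]))
E
```

```text
[424.68  83.9  179.49] [-1.9  -1.05 -0.7 ] [-0.13  0.4   0.15] [-3.14  0.    0.79] [-0.8   0.52  0.79  2.16 -0.6   0.68 -0.38]
centre [488.44 148.26]
```

Emit:
drive_tool([
  {"fingers": 0, "linear": [0.00085, -0.00905, 0], "twist": 0.1},
  {"fingers": 0, "linear": [0.00085, -0.00905, 0], "twist": 0.1},
  {"fingers": 0, "linear": [0.00085, -0.00905, 0], "twist": 0.1},
  {"fingers": 0, "linear": [0.00045, -0.00905, 0], "twist": 0.1},
  {"fingers": 0, "linear": [0.00045, -0.00905, 0], "twist": 0.1},
])

```text
clock: 13.07
eef_pos: [401.1, 123.2, 179.3]
tool_rot: [-3.14, 0.006, 0.284]
force: [-5.6, -1.2, 0.9]
width: 14.4
gripper_force: 59.1
```

Emit:
drive_tool([
  {"fingers": 0, "linear": [0.00045, -0.00905, 0], "twist": 0.1},
  {"fingers": 0, "linear": [0.00045, -0.00905, 0], "twist": 0.1},
  {"fingers": 0, "linear": [0.00045, -0.00905, 0], "twist": 0.1},
  {"fingers": 0, "linear": [0.00045, -0.00905, 0], "twist": 0.1},
  {"fingers": 0, "linear": [0.00045, -0.00905, 0], "twist": 0.1},
])

```text
clock: 13.48
eef_pos: [399.5, 168.8, 179.1]
tool_rot: [3.141, 0.007, -0.215]
force: [-4.3, 0.7, 0.5]
width: 14.6
gripper_force: 59.0
```

Emit:
drive_tool([
  {"fingers": 0, "linear": [0, 0, 0], "twist": 0},
  {"fingers": 0, "linear": [0, 0, 0], "twist": 0},
])

```text
clock: 13.65
eef_pos: [401.4, 167.9, 179.2]
tool_rot: [3.14, 0.003, -0.209]
force: [-1.9, 0.1, -1.3]
width: 14.1
gripper_force: 58.8
```

```bash
python3 - <<'E'
from h import *
np.set_printoptions(precision=2,suppress=True)
s=monitor.read_state();y=s['tool_rot'][2];print(s['eef_pos'],s['force'],s['torque'],s['tool_rot'],s['qpos'])
print('centre',s['eef_pos'][:2]+90.6*np.array([np.cos(y),np.sin(y)]))
d=cam('wrist','w7.png');c=d['color']
# loop top face = bright neutral steel; print hsv stats near projected loop top
u,v=proj(d,(489.2,150,200.5));print(u,v)
for q in [(478,139,200),(500,139,200),(500,161,200),(478,161,200)]: print(proj(d,q))
E
```

```text
[401.43 167.88 179.25] [-1.93  0.13 -1.34] [ 0.12  0.38 -0.  ] [ 3.14  0.   -0.21] [-1.16  0.67  1.1   2.16 -0.83  0.84 -1.31]
centre [490.06 149.09]
314.93088152973684 103.52556437760111
[352.89 130.7 ]
[341.19  60.77]
[275.26  76.28]
[290.91 144.34]
```

```bash
python3 - <<'E'
from h import *
np.set_printoptions(precision=0,suppress=True,linewidth=250)
c=cv2.imread('pics/w7.png');h=cv2.cvtColor(c,cv2.COLOR_BGR2HSV)
r=h[50:170:4,250:380:3]
print('\n'.join(''.join('.' if p[1]>70 else (chr(48+int(p[2])//20)) for p in row) for row in r))
E
```

```text
.22232211..2233333367777764.................
3333321......23333366777764.................
333221........3333357777764.................
33232.........2333357777764.................
33332.........2323357777764..67.............
333332........3333357777764.68777...........
232332.......233333677777646665687..........
23333332...3233332.578466677776487..........
33232333333333331.566777777777765...........
333333333333334667777777777777764...........
333333333336667777777777777777775...........
333333233356777777777777777777776...........
2232233333467777777777777777777775..........
3333333333257777777777777777778775..........
3332333332.46777777777777777877776..........
333333331...67777777777787777777775.........
33333331....57777878887777777777775.........
323333......4677877777777777777666..........
33333........677777777777777654.............
3333.........46777777777664677..............
333...........577777654676577...............
32............4576546777765.................
2..................57787765................9
...................56777765............9::::
...................57777765.......59::::::::
...................57778765...59::::::::::::
...................567777659::::::::::::::::
...................57787767:::::::::::::::::
..................646787767:::::::::::::::::
..............69:::46787766:::::::::::::::::
```

The loop's top face is tilted about 0.27 rad from the rod, so the eye's yaw is about 0.06 and the keeper about 1.5 rad: clear. Withdraw the rod along its axis.

Emit:
drive_tool([
  {"fingers": 0, "linear": [-0.009, 0, 0], "twist": 0},
  {"fingers": 0, "linear": [-0.009, 0, 0], "twist": 0},
  {"fingers": 0, "linear": [-0.009, 0, 0], "twist": 0},
  {"fingers": 0, "linear": [-0.009, 0, 0], "twist": 0},
  {"fingers": 0, "linear": [0, 0, 0], "twist": 0},
])

```text
clock: 14.12
eef_pos: [363.4, 176.6, 179.4]
tool_rot: [3.142, 0.005, -0.212]
force: [0.3, 0.3, -0.6]
width: 14.2
gripper_force: 58.9
```

```bash
python3 - <<'E'
from h import *
np.set_printoptions(precision=2,suppress=True,linewidth=250)
s=monitor.read_state();y=s['tool_rot'][2];print(s['clock'],s['eef_pos'],s['force'],s['tool_rot'],s['qpos'])
c=cam('wrist','w8.png')['color'];h=cv2.cvtColor(c,cv2.COLOR_BGR2HSV)
r=h[0:170:4,250:380:3]
print('\n'.join(''.join('.' if p[1]>70 else (chr(48+int(p[2])//20)) for p in row) for row in r))
E
```

```text
14.1167 [363.38 176.56 179.43] [ 0.31  0.28 -0.56] [ 3.14  0.01 -0.21] [-1.25  0.63  1.13  2.24 -0.84  0.8  -1.33]
3223332310...5566654337877777722222.........
32223331.....233326887777777772222..........
2223221......322225777777777776223..........
322321.......72222377777777653377...........
23331........81122277776542677777...........
23311........75222277532227777677...........
2211..........722234622127777777............
211...........687777567657777775............
1..............8777567776577777.............
1...............77666777764776..............
.................446777776474...............
..................457777664.................
..................457777764.................
...................67777764...............6:
...................57777664............7::::
...................57777764........6::::::::
...................57777764....4::::::::::9:
...................67777763.;:::::::::::::::
...................56777765:::::::::::::::::
...................56777765:::::::::::::::::
.................:956777765:::::::::::::::::
.............:::::956777665:::::::::::::
[... 249 characters left out ...]
5777776485...............
::::::::::::::::99857777764.................
:::9::::::::999986356777764.................
:::::::::999963666.56777764.................
:::::999963665.....56777765.................
:999974675.........56777764.................
974575.............56777664.................
75.................56777664.................
...................56777764.................
...................46777764.................
...................56777765.................
...................46777765.................
...................46777765.................
...................46777765.................
...................46777765.................
...................46777765.................
```

Emit:
drive_tool([
  {"fingers": 0, "linear": [-0.004, 0, 0], "twist": 0},
  {"fingers": 0, "linear": [0, 0, -0.01], "twist": 0},
  {"fingers": 0, "linear": [0, 0, -0.02], "twist": 0},
  {"fingers": 0, "linear": [0, 0, -0.025], "twist": 0},
  {"fingers": 0, "linear": [0, 0, -0.025], "twist": 0},
])

```text
clock: 14.58
eef_pos: [362.4, 176.3, 260.3]
tool_rot: [3.139, 0.002, -0.214]
force: [-0.2, 0.8, -0.3]
width: 14.5
gripper_force: 58.9
```

Emit:
drive_tool([
  {"fingers": 0, "linear": [0.0175, 0.0264, 0], "twist": 0},
  {"fingers": 0, "linear": [0.0175, 0.0264, 0], "twist": 0},
  {"fingers": 0, "linear": [0.0175, 0.0264, 0], "twist": 0},
  {"fingers": 0, "linear": [0.0175, 0.0264, 0], "twist": 0},
  {"fingers": 0, "linear": [0.0175, 0.0264, 0], "twist": 0},
])

```text
clock: 15.0
eef_pos: [420.7, 28.2, 259.7]
tool_rot: [3.141, 0.001, -0.212]
force: [0.8, 0.7, -1.3]
width: 14.4
gripper_force: 59.0
```

Emit:
drive_tool([
  {"fingers": 0, "linear": [0.0175, 0.0264, 0], "twist": 0},
  {"fingers": 0, "linear": [0.0044, 0.0323, 0], "twist": 0},
  {"fingers": 0, "linear": [0.0044, 0.0323, 0], "twist": 0},
  {"fingers": 0, "linear": [0.0044, 0.0323, 0], "twist": 0},
  {"fingers": 0, "linear": [0.0044, 0.0323, 0], "twist": 0},
])

```text
clock: 15.42
eef_pos: [421.4, -131.8, 259.6]
tool_rot: [3.141, 0.002, -0.213]
force: [1.2, -0.1, -0.7]
width: 14.4
gripper_force: 59.0
```

Emit:
drive_tool([
  {"fingers": 0, "linear": [0.0044, 0.0323, 0], "twist": 0},
  {"fingers": 0, "linear": [0.0044, 0.0323, 0], "twist": 0},
  {"fingers": 0, "linear": [0, 0, 0.03], "twist": 0},
  {"fingers": 0, "linear": [0, 0, 0.04], "twist": 0},
  {"fingers": 0, "linear": [0, 0, 0.04], "twist": 0},
])

```text
clock: 15.83
eef_pos: [417.0, -196.4, 148.9]
tool_rot: [3.14, -0.001, -0.214]
force: [1.6, 1.2, -1.1]
width: 14.3
gripper_force: 58.9
```

Emit:
drive_tool([
  {"fingers": 0, "linear": [0, 0, 0.04], "twist": 0},
  {"fingers": 0, "linear": [0, 0, 0.035], "twist": 0},
  {"fingers": 0, "linear": [0, 0, 0.025], "twist": 0},
  {"fingers": 0, "linear": [0, 0, 0], "twist": 0},
  {"fingers": 0, "linear": [0, 0, 0], "twist": 0},
])

```text
clock: 16.25
eef_pos: [415.4, -195.5, 49.2]
tool_rot: [3.141, 0.004, -0.214]
force: [0.2, 0.3, 0.0]
width: 14.7
gripper_force: 58.9
```

```bash
python3 - <<'E'
from h import *
np.set_printoptions(precision=2,suppress=True)
go(415,-195,3,-.21);s=monitor.read_state();print(s['force'],s['torque'],s['width'],s['qpos'])
E
```

```text
clock 16.25 at [ 415.4 -195.5   49.2] [ 3.14  0.   -0.21] shift mm (before turn) [-0.5 -0.4 46.2] len 46.2 twist -0.004
[0.19 0.29 0.01] [-0.05 -0.04 -0.01] 14.652748935553857 [-0.01  0.79  0.6   2.19 -1.03  0.48 -0.38]
```

Emit:
drive_tool([
  {"fingers": 0, "linear": [0, 0, 0.03], "twist": 0},
  {"fingers": 0, "linear": [0, 0, 0.01], "twist": 0},
  {"fingers": 0, "linear": [0, 0, 0.004], "twist": 0},
  {"fingers": 0, "linear": [0, 0, 0.0025], "twist": 0},
  {"fingers": 0, "linear": [0, 0, 0], "twist": 0},
])

```text
clock: 16.67
eef_pos: [416.8, -195.9, 4.2]
tool_rot: [3.14, -0.0, -0.213]
force: [0.2, -0.0, -1.9]
width: 14.3
gripper_force: 58.9
```

Emit:
drive_tool([
  {"fingers": 0, "linear": [0, 0, 0], "twist": 0},
  {"fingers": 0.5, "linear": [0, 0, 0], "twist": 0},
  {"fingers": 0.5, "linear": [0, 0, 0], "twist": 0},
  {"fingers": 0.5, "linear": [0, 0, 0], "twist": 0},
  {"fingers": 0.5, "linear": [0, 0, 0], "twist": 0},
])

```text
clock: 17.08
eef_pos: [416.2, -195.2, 3.3]
tool_rot: [3.141, 0.002, -0.213]
force: [-1.2, -0.2, -0.2]
width: 42.5
gripper_force: 0.0
```

Emit:
drive_tool([
  {"fingers": 0.5, "linear": [0, 0, -0.01], "twist": 0},
  {"fingers": 0.5, "linear": [0, 0, -0.04], "twist": 0},
  {"fingers": 0.5, "linear": [0, 0, -0.04], "twist": 0},
  {"fingers": 0.5, "linear": [0, 0, -0.04], "twist": 0},
  {"fingers": 0.5, "linear": [0, 0, 0], "twist": 0},
])

```text
clock: 17.5
eef_pos: [418.8, -197.5, 138.5]
tool_rot: [3.138, -0.007, -0.214]
force: [0.8, -0.5, -0.6]
width: 42.7
gripper_force: 0.0
```

```bash
python3 - <<'E'
from h import *
np.set_printoptions(precision=2,suppress=True)
t=cam('top','t3.png');sc=cam('scene','s3.png');P=np.load('P.npy')
K=([15,165,110],[28,255,255])
kt=blob(t,345,209,6,*K);pt=blob(t,309,235.4,4,*K);ks=blob(sc,*proj(sc,(550.8,102,180)),8,*K)
print(kt,pt,ks,proj(sc,(550.8,102,180)))
print('knob top',onz(t,*kt[0],180));
if ks[1]: print(tri(t,kt[0],sc,ks[0]))
go(0,0,0,0)
d=cam('wrist');h=cv2.cvtColor(d['color'],cv2.COLOR_BGR2HSV);m=(((h[...,0]<6)|(h[...,0]>174))&(h[...,1]>170)&(h[...,2]>60)).astype(np.uint8)
n,l,s,ce=cv2.connectedComponentsWithStats(m)
for k in range(1,n):
    if s[k,4]>300:
        rr=cv2.minAreaRect(np.argwhere(l==k)[:,::-1].astype(np.float32));print(s[k,4],rr,onz(d,*rr[0],14))
# eye in top view
h=cv2.cvtColor(t['color'],cv2.COLOR_BGR2HSV)[215:250,300:352]
print('\n'.join(''.join('.' if p[1]>75 else (chr(48+int(p[2])//20)) for p in row) for row in h))
E
```

```text
(array([344.95, 208.93]), 40) (array([308.8, 235.4]), 10) (array([342.19, 214.81]), 16) [341.78 215.79]
knob top [551.62 101.82 180.  ]
(array([551.2 , 101.44, 183.4 ]), np.float64(1.183961551660406))
clock 17.6 at [ 417.3 -195.2  134.4] [ 3.14 -0.   -0.21] shift mm (before turn) [-449.  -102.9  134.4] len 479.9 twist -0.212
1192 ((319.0, 226.5), (18.0, 67.0), 0.0) [ 419.16 -196.72   14.  ]
.................................32222222...........
...............................323..2222............
..............................323....323............
.............................322.....323............
...........................322223....333............
..........................3222222...323.............
........................3222222222222...............
.......................3222222223223................
.....................32222222222223.................
....................2223222222223...................
..................322...32222223....................
.................222.....32223......................
...............32222.....3223.......................
..............322
[... 448 characters left out ...]
...........
.322222....323.........655556666....................
22222223.3.3............6666655.....................
22322222223..............6665.......................
2223322223..........................................
33333222.....................................7777777
2332324............................67877777778999999
222223....................67778787789999999999998999
2233.............67878788788999999999999999989999999
223.....67888777888999999999999999999999999989999999
4677777788999999999999999999999999999999999988887776
7999999999999999999999999999999999999988777666655433
9999999999999999999999999999998776666665443322333333
9999999999999999999998777666665443333444444333333333
```

The eye is clear of the stay, the rod lies flat and the knob hasn't moved. Go above the knob, tool along the stay.

Emit:
drive_tool([
  {"fingers": 0.5, "linear": [0.0068, -0.0319, -0.0166], "twist": 0},
  {"fingers": 0.5, "linear": [0.0068, -0.0319, -0.0166], "twist": 0},
  {"fingers": 0.5, "linear": [0.0068, -0.0319, -0.0166], "twist": 0},
  {"fingers": 0.5, "linear": [0.0068, -0.0319, -0.0166], "twist": 0},
  {"fingers": 0.5, "linear": [0.0068, -0.0319, -0.0166], "twist": 0},
])

```text
clock: 18.07
eef_pos: [482.7, -44.8, 215.2]
tool_rot: [3.14, 0.005, -0.214]
force: [1.0, 0.0, 0.3]
width: 42.4
gripper_force: 0.0
```

Emit:
drive_tool([
  {"fingers": 0.5, "linear": [0.0068, -0.0319, -0.0166], "twist": 0},
  {"fingers": 0.5, "linear": [0.0068, -0.0319, -0.0166], "twist": 0},
  {"fingers": 0.5, "linear": [0.0068, -0.0319, -0.0166], "twist": 0},
  {"fingers": 0.5, "linear": [0.0068, -0.0319, -0.0166], "twist": 0},
  {"fingers": 0.5, "linear": [0.0068, -0.0319, -0.0166], "twist": 0},
])

```text
clock: 18.48
eef_pos: [550.1, 104.2, 297.7]
tool_rot: [3.14, 0.005, -0.213]
force: [0.3, -0.2, -0.9]
width: 42.6
gripper_force: 0.0
```

Emit:
drive_tool([
  {"fingers": 0.5, "linear": [0, 0, 0], "twist": -0.12},
  {"fingers": 0.5, "linear": [0, 0, 0], "twist": -0.12},
  {"fingers": 0.5, "linear": [0, 0, 0], "twist": -0.12},
  {"fingers": 0.5, "linear": [0, 0, 0], "twist": -0.12},
  {"fingers": 0.5, "linear": [0, 0, 0], "twist": -0.12},
])

```text
clock: 18.9
eef_pos: [549.7, 102.5, 296.8]
tool_rot: [-3.14, 0.005, 0.393]
force: [-0.5, -0.6, 0.4]
width: 42.7
gripper_force: 0.0
```

Emit:
drive_tool([
  {"fingers": 0.5, "linear": [0, 0, 0], "twist": -0.12},
  {"fingers": 0.5, "linear": [0, 0, 0], "twist": -0.12},
  {"fingers": 0.5, "linear": [0, 0, 0], "twist": -0.12},
  {"fingers": 0.5, "linear": [0, 0, 0], "twist": -0.12},
  {"fingers": 0.5, "linear": [0, 0, 0], "twist": -0.12},
])

```text
clock: 19.32
eef_pos: [549.7, 102.3, 296.8]
tool_rot: [-3.137, 0.003, 0.993]
force: [0.5, 0.7, 0.1]
width: 42.8
gripper_force: 0.0
```

Emit:
drive_tool([
  {"fingers": 0.5, "linear": [0, 0, 0], "twist": -0.12},
  {"fingers": 0.5, "linear": [0, 0, 0], "twist": -0.12},
  {"fingers": 0.5, "linear": [0, 0, 0], "twist": -0.12},
  {"fingers": 0.5, "linear": [0, 0, 0], "twist": -0.12},
  {"fingers": 0.5, "linear": [0, 0, 0], "twist": -0.12},
])

```text
clock: 19.73
eef_pos: [549.6, 102.3, 296.8]
tool_rot: [-3.136, -0.0, 1.593]
force: [-0.2, -0.1, -0.4]
width: 42.6
gripper_force: 0.0
```

Emit:
drive_tool([
  {"fingers": 0.5, "linear": [0, 0, 0], "twist": -0.12},
  {"fingers": 0.5, "linear": [0, 0, 0], "twist": -0.12},
  {"fingers": 0.5, "linear": [0, 0, 0], "twist": -0.12},
  {"fingers": 0.5, "linear": [0, 0, 0], "twist": -0.12},
  {"fingers": 0.5, "linear": [0, 0, 0], "twist": -0.09},
])

```text
clock: 20.15
eef_pos: [549.6, 102.3, 296.8]
tool_rot: [-3.137, -0.003, 2.163]
force: [-0.5, -0.4, 0.2]
width: 43.0
gripper_force: 0.0
```

Emit:
drive_tool([
  {"fingers": 0.5, "linear": [0, 0, 0], "twist": 0},
  {"fingers": 0.5, "linear": [0, 0, 0], "twist": 0},
  {"fingers": 0.5, "linear": [0, 0, 0], "twist": 0},
])

```text
clock: 20.4
eef_pos: [550.2, 102.1, 297.8]
tool_rot: [-3.138, -0.002, 2.154]
force: [0.8, -0.3, 0.3]
width: 42.8
gripper_force: 0.0
```

```bash
python3 - <<'E'
from h import *
np.set_printoptions(precision=2,suppress=True)
go(551.4,101.8,300,2.163)
d=cam('wrist','w9.png');K=([15,165,110],[28,255,255])
for n,X in dict(knob=(551.4,101.8,180),pin=(485.9,199.1,172),loop=(489.5,150.2,200)).items(): print(n,proj(d,X))
h=cv2.cvtColor(d['color'],cv2.COLOR_BGR2HSV);m=cv2.inRange(h,np.array(K[0]),np.array(K[1]));m[400:]=0
k,l,st,c=cv2.connectedComponentsWithStats(m)
for i in range(1,k):
    if 20<st[i,4]<2000: print(st[i],c[i],onz(d,*c[i],180)[:2],onz(d,*c[i],172)[:2])
# black bar mask
m=cv2.inRange(h,np.array([0,0,20]),np.array([180,90,75]));m[330:]=0
k,l,st,c=cv2.connectedComponentsWithStats(m)
for i in range(1,k):
    if st[i,4]>800: 
        rr=cv2.minAreaRect(np.argwhere(l==i)[:,::-1].astype(np.float32));print('dark',st[i],rr)
E
```

```text
clock 20.4 at [550.2 102.1 297.8] [-3.14 -0.    2.15] shift mm (before turn) [-0.9  0.9 -2.2] len 2.5 twist -0.009
knob [319.74 230.44]
pin [318.65  72.8 ]
loop [283.71 136.25]
[310  68  15  15 112] [317.21  74.55] [486.21 196.8 ] [485.66 197.57]
[221 150  10  11  30] [225.8  156.17] [459.24 111.78] [457.86 109.93]
[308 221  23  22 327] [319.28 231.8 ] [551.73 100.62] [553.19  98.43]
dark [ 296    0   36  220 4927] ((314.22357177734375, 109.4019775390625), (219.19964599609375, 34.009090423583984), 89.35625457763672)
dark [  415    76   225   254 12027] ((548.972412109375, 222.03103637695312), (59.62665939331055, 337.91204833984375), 41.6335334777832)
dark [610 281  30  49 856] ((624.5, 305.0), (48.0, 29.0), 90.0)
```

Wrist blobs: knob (319,232), pin (317,75); the knob–pin vector is 117.3 mm long, as it must be, and gives yaw 0.097. Descend and pinch the knob.

Emit:
drive_tool([
  {"fingers": 0.5, "linear": [-0.0017, 0.0006, 0.03], "twist": -0.015},
  {"fingers": 0.5, "linear": [0, 0, 0.035], "twist": 0},
  {"fingers": 0.5, "linear": [0, 0, 0.03], "twist": 0},
  {"fingers": 0.5, "linear": [0, 0, 0.02], "twist": 0},
  {"fingers": 0.5, "linear": [0, 0, 0.015], "twist": 0},
])

```text
clock: 20.87
eef_pos: [550.3, 101.1, 166.2]
tool_rot: [-3.136, -0.002, 2.171]
force: [-0.6, 0.1, -0.1]
width: 43.0
gripper_force: 0.0
```

Emit:
drive_tool([
  {"fingers": 0.5, "linear": [0, 0, 0], "twist": 0},
  {"fingers": 0.5, "linear": [0, 0, 0], "twist": 0},
  {"fingers": 0.5, "linear": [0, 0, 0], "twist": 0},
])

```text
clock: 21.12
eef_pos: [552.5, 101.2, 169.6]
tool_rot: [-3.141, -0.0, 2.171]
force: [-0.0, -0.4, 0.5]
width: 42.8
gripper_force: 0.0
```

```bash
cat > plan.py <<'E'
from h import *
np.set_printoptions(precision=2,suppress=True)
a=0.097;pin=np.array([485.7,197.8]);R=np.array([[np.cos(a),-np.sin(a)],[np.sin(a),np.cos(a)]])
w=lambda p:pin+R@(np.array(p)-[-45,-30])
def knob(phi,psi,tau):
    pv=np.array([-75-110*np.sin(phi),135-110*np.cos(phi)]);d=np.array([np.cos(psi),np.sin(psi)])
    k=pv+d*(180*np.cos(tau)-18*np.sin(tau));return np.r_[w(k),162+180*np.sin(tau)+18*np.cos(tau)],pv,d
P1=-1.071;P2=-0.693
for s,tau in [(0,0),(0,.1),(0,.2),(0,.3),(0,.35),(.25,.35),(.5,.35),(.75,.35),(1,.35),(1,.25),(1,.15),(1,.08),(1,0)]:
    k,pv,d=knob(.49*s,P1+(P2-P1)*s,tau);e=np.array([-46,-79])-pv
    print(s,tau,k,'yaw',round(a+P1+(P2-P1)*s+np.pi,3),'eye perp',d[0]*e[1]-d[1]*e[0],'along',e@d)
E
python3 plan.py; python3 -c "
from h import *
go(551.6,101,168,2.169)"
```

```text
0 0 [551.67 100.75 180.  ] yaw 2.168 eye perp -24.388940510389222 along 105.17689661128387
0 0.1 [550.16 102.98 197.88] yaw 2.168 eye perp -24.388940510389222 along 105.17689661128387
0 0.2 [547.65 106.68 215.4 ] yaw 2.168 eye perp -24.388940510389222 along 105.17689661128387
0 0.3 [544.17 111.8  232.39] yaw 2.168 eye perp -24.388940510389222 along 105.17689661128387
0 0.35 [542.07 114.88 240.63] yaw 2.168 eye perp -24.388940510389222 along 105.17689661128387
0.25 0.35 [540.92 123.64 240.63] yaw 2.262 eye perp -23.529394831457715 along 110.6154146530659
0.5 0.35 [538.88 135.17 240.63] yaw 2.357 eye perp -25.204648080481213 along 118.21662238271955
0.75 0.35 [536.06 149.35 240.63] yaw 2.451 eye perp -30.0135302316355 along 127.24786948725506
1 0.35 [532.56 166.05 240.63] yaw 2.546 eye perp -38.36937707384635 along 136.84718881340774
1 0.25 [538.38 162.11 223.97] yaw 2.546 eye perp -38.36937707384635 along 136.84718881340774
1 0.15 [542.8  159.11 206.7 ] yaw 2.546 eye perp -38.36937707384635 along 136.84718881340774
1 0.08 [545.03 157.59 194.33] yaw 2.546 eye perp -38.36937707384635 along 136.84718881340774
1 0 [546.7  156.46 180.  ] yaw 2.546 eye perp -38.36937707384635 along 136.84718881340774
clock 21.1167 at [552.5 101.2 169.6] [-3.141 -0.     2.171] shift mm (before turn) [ 0.3 -0.8  1.6] len 1.9 twist 0.002
```

Emit:
drive_tool([
  {"fingers": 0, "linear": [0, -0.0005, 0.001], "twist": 0},
  {"fingers": 0, "linear": [0, 0, 0], "twist": 0},
  {"fingers": 0, "linear": [0, 0, 0], "twist": 0},
  {"fingers": 0, "linear": [0, 0, 0], "twist": 0},
  {"fingers": 0, "linear": [0, 0, 0], "twist": 0},
])

```text
clock: 21.53
eef_pos: [551.8, 100.8, 168.3]
tool_rot: [-3.141, -0.0, 2.172]
force: [0.3, -0.1, 0.4]
width: 16.2
gripper_force: 58.5
```

Emit:
drive_tool([
  {"fingers": 0, "linear": [0, 0, 0], "twist": 0},
  {"fingers": 0, "linear": [0, 0, 0], "twist": 0},
  {"fingers": 0, "linear": [0, 0, 0], "twist": 0},
])

```text
clock: 21.78
eef_pos: [551.6, 100.7, 168.0]
tool_rot: [-3.14, -0.001, 2.172]
force: [1.1, -0.8, 1.1]
width: 16.3
gripper_force: 58.5
```

```bash
python3 -c "
from h import *
go(551.6,101,168,2.169);s=monitor.read_state();print(s['force'],s['torque'],s['width'],s['gripper_force'],s['qpos'])"
```

```text
clock 21.7833 at [551.6 100.7 168. ] [-3.140e+00 -1.000e-03  2.172e+00] shift mm (before turn) [ 0.3  0.2 -0. ] len 0.3 twist 0.003
[ 1.09183268 -0.75034268  1.12418672] [-0.18354359 -0.22641683 -0.08178743] 16.287208772467253 58.516645431518555 [-0.4249782   0.59952353  0.29913928  1.84043704 -0.24925433  0.73961987
  0.61125049]
```

Emit:
drive_tool([
  {"fingers": 0, "linear": [0.0012, 0, -0.009], "twist": 0},
  {"fingers": 0, "linear": [0.0015, 0, -0.009], "twist": 0},
  {"fingers": 0, "linear": [0.0021, 0, -0.009], "twist": 0},
  {"fingers": 0, "linear": [0.0024, 0, -0.0085], "twist": 0},
  {"fingers": 0, "linear": [0.003, 0, -0.0085], "twist": 0},
])

```text
clock: 22.2
eef_pos: [545.0, 109.8, 212.8]
tool_rot: [-3.14, -0.002, 2.172]
force: [-1.3, 2.0, -2.0]
width: 16.2
gripper_force: 58.5
```

Emit:
drive_tool([
  {"fingers": 0, "linear": [0.0032, 0, -0.0085], "twist": 0},
  {"fingers": 0, "linear": [0.0037, 0, -0.0082], "twist": 0},
  {"fingers": 0, "linear": [0, 0, 0], "twist": 0},
  {"fingers": 0, "linear": [0, 0, 0], "twist": 0},
])

```text
clock: 22.53
eef_pos: [538.7, 117.2, 228.4]
tool_rot: [-3.136, -0.006, 2.176]
force: [-4.7, 2.2, -2.9]
width: 16.4
gripper_force: 58.9
```

```bash
cat >> plan.py <<'E'
print('----')
L=np.array([0,0,-12.])
for phi,psi,tau in [(0,P1,.35),(.06,-.95,.35),(.15,-.85,.35),(.3,-.75,.35),(.49,P2,.35)]:
    k,pv,d=knob(phi,psi,tau);e=np.array([-46,-79])-pv
    print(phi,k+L,'yaw',round(a+psi+np.pi,3),'eye perp',d[0]*e[1]-d[1]*e[0])
go(*(knob(0,P1,.35)[0]+L),2.168)
s=monitor.read_state();print(s['force'],s['width'])
d=cam('wrist');K=([15,165,110],[28,255,255])
h=cv2.cvtColor(d['color'],cv2.COLOR_BGR2HSV);m=cv2.inRange(h,np.array(K[0]),np.array(K[1]));m[400:]=0
k,l,st,c=cv2.connectedComponentsWithStats(m)
for i in range(1,k):
    if 20<st[i,4]<2000: print(st[i],c[i])
print('pin expected',proj(d,(485.7,197.8,172)))
E
python3 plan.py | sed -n '/----/,$p'
```

```text
----
0 [542.07 114.88 228.63] yaw 2.168 eye perp -24.388940510389222
0.06 [551.08 126.48 228.63] yaw 2.289 eye perp -31.655808583272574
0.15 [552.9  137.87 228.63] yaw 2.389 eye perp -35.316620869023986
0.3 [547.08 152.4  228.63] yaw 2.489 eye perp -37.76471263952653
0.49 [532.56 166.05 228.63] yaw 2.546 eye perp -38.36937707384635
clock 22.5333 at [538.7 117.2 228.4] [-3.14 -0.01  2.18] shift mm (before turn) [-3.9  1.5 -0.2] len 4.1 twist 0.008
[-4.72  2.22 -2.88] 16.431602007565957
[311  78  21  18 210] [321.49  86.43]
[ 301  309   36   36 1023] [317.81 326.89]
[118 358   8   7  23] [121.83 361.43]
pin expected [323.06  96.39]
```

Emit:
drive_tool([
  {"fingers": 0, "linear": [0.0003, 0.0052, 0], "twist": -0.038},
  {"fingers": 0, "linear": [0.0003, 0.0052, 0], "twist": -0.038},
  {"fingers": 0, "linear": [0.0003, 0.0052, 0], "twist": -0.038},
  {"fingers": 0, "linear": [0.0037, 0.0045, 0], "twist": -0.05},
  {"fingers": 0, "linear": [0.0037, 0.0045, 0], "twist": -0.05},
])

```text
clock: 23.0
eef_pos: [557.1, 135.2, 229.6]
tool_rot: [-3.141, 0.003, 2.388]
force: [2.2, -4.8, 1.1]
width: 16.2
gripper_force: 59.3
```

Emit:
drive_tool([
  {"fingers": 0, "linear": [0.0047, 0.0022, 0], "twist": -0.033},
  {"fingers": 0, "linear": [0.0047, 0.0022, 0], "twist": -0.033},
  {"fingers": 0, "linear": [0.0047, 0.0022, 0], "twist": -0.034},
  {"fingers": 0, "linear": [0, 0, 0], "twist": 0},
  {"fingers": 0, "linear": [0, 0, 0], "twist": 0},
])

```text
clock: 23.42
eef_pos: [548.0, 151.0, 228.3]
tool_rot: [-3.139, -0.003, 2.487]
force: [-0.8, -2.6, -1.6]
width: 16.1
gripper_force: 59.1
```

Emit:
drive_tool([
  {"fingers": 0, "linear": [0.005, 0.0005, 0], "twist": -0.015},
  {"fingers": 0, "linear": [0.005, 0.0005, 0], "twist": -0.015},
  {"fingers": 0, "linear": [0.005, 0.0005, 0], "twist": -0.014},
  {"fingers": 0, "linear": [0.005, 0.0005, 0], "twist": -0.013},
  {"fingers": 0, "linear": [0, 0, 0], "twist": 0},
])

```text
clock: 23.83
eef_pos: [532.1, 165.4, 228.1]
tool_rot: [-3.139, -0.005, 2.545]
force: [-1.6, -3.3, -1.1]
width: 16.4
gripper_force: 59.1
```

Emit:
drive_tool([
  {"fingers": 0, "linear": [0, 0, 0], "twist": 0},
  {"fingers": 0, "linear": [0, 0, 0], "twist": 0},
])

```text
clock: 24.0
eef_pos: [533.1, 164.7, 228.0]
tool_rot: [-3.139, -0.004, 2.543]
force: [-1.3, -2.2, -1.9]
width: 16.5
gripper_force: 59.1
```

```bash
python3 - <<'E'
from h import *
np.set_printoptions(precision=2,suppress=True)
go(532.6,166,228.6,2.546);s=monitor.read_state();print(s['force'],s['torque'],s['width'],s['gripper_force'])
d=cam('wrist','w10.png');t=cam('top','t10.png')
K=([15,165,110],[28,255,255])
h=cv2.cvtColor(d['color'],cv2.COLOR_BGR2HSV);m=cv2.inRange(h,np.array(K[0]),np.array(K[1]));m[400:]=0
k,l,st,c=cv2.connectedComponentsWithStats(m)
for i in range(1,k):
    if 15<st[i,4]<3000: print(st[i],c[i])
print('pin expected',proj(d,(485.7,197.8,174)),'knob exp',proj(d,(532.6,166,240.6)))
# expected mid hole location at tau .35 
cv2.imwrite('pics/w10v.png',cv2.resize(d['color'][0:400],(800,500)))
E
```

```text
clock 24.0 at [533.1 164.7 228. ] [-3.14 -0.    2.54] shift mm (before turn) [ 1.1  0.8 -0.6] len 1.5 twist -0.003
[-1.29 -2.25 -1.87] [-0.74  0.44  0.49] 16.513136428439733 59.091997146606445
[98 21 15  7 49] [104.86  23.31]
[309 161  21  19 296] [318.89 170.34]
[ 26 309  10   6  29] [ 31.24 311.52]
[ 301  309   36   37 1055] [317.79 327.2 ]
pin expected [319.95 168.24] knob exp [320.47 316.29]
```

View pics/w10v.png

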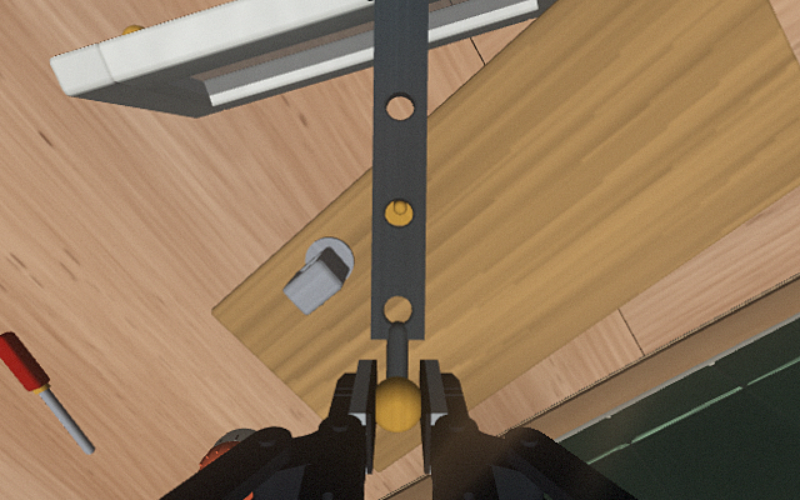

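The picture shows the stay over the pin with the door ajar: the pin is visible through the middle hole at (399,210), holes at (400,107) and (398,308), knob (398,403); eye and rod are clear.

```bash
cat >> plan.py <<'E'
print('====')
def hole(phi,psi,tau,r):
    k,pv,d=knob(phi,psi,tau);q=pv+d*r*np.cos(tau);return np.r_[w(q),162+r*np.sin(tau)]
for r in (62.6,106,146): X=hole(.49,P2,.35,r);print(r,X,proj(d,X))
k=knob(.49,P2,.35)[0];print('knob',k,proj(d,k))
from scipy.optimize import least_squares
px={62.6:(400,107.5),106:(399,212.5),146:(398,309.5)}
f=lambda v:np.concatenate([proj(d,hole(*v,r))-np.array(q)*.8+.1 for r,q in px.items()])
r=least_squares(f,[.49,P2,.35],x_scale=.1);print('phi psi tau',r.x,r.fun)
print('knob there',knob(*r.x)[0],'dropped mid hole',hole(r.x[0],r.x[1],0,106),'pin',pin)
E
python3 plan.py | sed -n '/====/,$p'
```

```text
====
62.6 [446.4  224.5  183.47] [319.83  74.04]
106 [480.14 201.61 198.35] [319.95 159.63]
146 [511.24 180.52 212.06] [320.07 238.96]
knob [532.56 166.05 240.63] [320.35 314.72]
phi psi tau [ 0.45 -0.71  0.32] [ 0.29 -0.19  0.03  0.25 -0.15 -0.09]
knob there [537.38 161.14 236.15] dropped mid hole [489.04 194.98 162.  ] pin [485.7 197.8]
```

Emit:
drive_tool([
  {"fingers": 0, "linear": [0.0043, 0, 0], "twist": 0},
  {"fingers": 0, "linear": [-0.0025, 0, 0.0072], "twist": 0},
  {"fingers": 0, "linear": [-0.0026, 0, 0.0072], "twist": 0},
  {"fingers": 0, "linear": [-0.0025, 0, 0.0073], "twist": 0},
  {"fingers": 0, "linear": [-0.0025, 0, 0.0073], "twist": 0},
])

```text
clock: 24.57
eef_pos: [539.6, 160.7, 198.7]
tool_rot: [-3.141, -0.001, 2.542]
force: [3.8, -0.5, 0.5]
width: 16.5
gripper_force: 59.0
```

Emit:
drive_tool([
  {"fingers": 0, "linear": [0, 0, 0], "twist": 0},
  {"fingers": 0, "linear": [0, 0, 0], "twist": 0},
  {"fingers": 0, "linear": [0, 0, 0], "twist": 0},
])

```text
clock: 24.82
eef_pos: [538.2, 160.3, 199.0]
tool_rot: [-3.138, -0.003, 2.544]
force: [-0.8, -5.5, -0.1]
width: 16.0
gripper_force: 58.5
```

```bash
cat > look.py <<'E'
import sys
import io,contextlib
with contextlib.redirect_stdout(io.StringIO()): exec(open('plan.py').read())
s=monitor.read_state();print(s['clock'],s['eef_pos'],s['force'],s['width'])
d=cam('wrist','w11.png');h=cv2.cvtColor(d['color'],cv2.COLOR_BGR2HSV)
m=cv2.inRange(h,np.array([0,0,15]),np.array([180,90,90]));m[:,:280]=0;m[:,360:]=0;m[345:]=0
n=cv2.bitwise_not(m);k,l,st,c=cv2.connectedComponentsWithStats(n)
hs=[(c[i],st[i]) for i in range(1,k) if 100<st[i,4]<1500 and st[i,2]<45]
for q,z in hs: print(q,z)
E
python3 look.py
```

```text
24.8667 [538.2  160.38 199.2 ] [-1.73 -4.46  0.3 ] 16.02055119146089
[318.9   53.34] [306  41  26  25 487]
[318.66 152.1 ] [307 139  25  26 493]
[318.37 234.61] [307 224  24  22 408]
```

Hole centroids are clean at all three expected spacings; fit the joint angles and find the pin in the middle hole.

```bash
cat >> look.py <<'E'
hs=sorted([q for q,z in hs],key=lambda q:q[1])[-3:]
f=lambda v:np.concatenate([proj(d,hole(*v,r))-q for r,q in zip((62.6,106,146),hs)])
r=least_squares(f,[.47,P2,.15],x_scale=.1);print('phi psi tau',r.x,'res',r.fun)
mh=hole(r.x[0],r.x[1],0,106)[:2];D=pin-mh;y=s['tool_rot'][2]
print('knob',knob(*r.x)[0],'mid height',106*np.sin(r.x[2]),'dropped mid err world',D,'tool x,y',D[0]*np.cos(y)+D[1]*np.sin(y),D[0]*np.sin(y)-D[1]*np.cos(y))
mm=cv2.inRange(h,np.array([15,165,60]),np.array([30,255,255]))
u,v=hs[1].astype(int);z=mm[v-14:v+15,u-14:u+15];q=np.argwhere(z)[:,::-1]
print('pin px',len(q),(q.mean(0)+[u-14,v-14]) if len(q) else None,'expected top',proj(d,(*pin,174)),'hole',hs[1])
hv=h[v-16:v+17,u-16:u+17]
print('\n'.join(''.join('#' if p[1]<90 else chr(48+min(int(p[2])//20,9))+('*' if p[1]>165 else ' ') if p[1]>=90 else '#' for p in row) for row in hv[::2,::2]))
E
python3 look.py
```

```text
24.9667 [538.2  160.4  199.33] [-1.71 -4.53  0.39] 16.359525217152843
[318.9   53.44] [306  41  26  25 486]
[318.63 152.17] [307 140  25  25 492]
[318.37 234.61] [307 224  24  22 408]
phi psi tau [ 0.52 -0.7   0.14] res [ 0.5  -0.07  0.05  0.07 -0.28 -0.05]
knob [538.83 159.32 205.74] mid height 15.270751602818136 dropped mid err world [ 4.1 -1. ] tool x,y -3.9535860415799027 1.4860375866103495
pin px 396 [318.76 151.84] expected top [321.68 162.24] hole [318.63 152.17]
#################
#################
#######4 6*6 #######
#####6 8*9*9*9*9*9*3 ####
####5 9*9*9*9*9*9*9*9*3 ###
###4 9*9*9*9*9*9*9*9 9*9*###
###7*9*9*9*9*9*9*9*9*9*9*4 ##
###9*9*9*9*9*9*7 6*9*9*9*8*##
###9*9*9*9*9*3 3 3 3*8*9*9*##
###9*9*9*9*4 4*6 6*4*4 9*9*##
###9*9*9*9*3 8 9*9*7*5*9*8 ##
###6 9 9*9*6*9*9*9*9 7*7*###
####8 9*8*7*9*9*9*9*8 4 ###
#####7 9*7 8*9*9*9*4 ####
#######5 6 6 6 ######
#################
#################
```

Emit:
drive_tool([
  {"fingers": 0, "linear": [-0.0025, 0.0026, 0], "twist": 0},
  {"fingers": 0, "linear": [0, 0, 0], "twist": 0},
  {"fingers": 0, "linear": [0, 0, 0], "twist": 0},
])

```text
clock: 25.27
eef_pos: [543.9, 163.4, 200.0]
tool_rot: [3.139, -0.001, 2.541]
force: [1.2, 1.6, -1.4]
width: 16.1
gripper_force: 58.8
```

```bash
python3 look.py
```

```text
25.3167 [543.73 163.43 199.98] [ 1.78  1.77 -0.54] 16.1266426511281
[308.86  36.08] [296  23  27  26 499]
[312.67 136.9 ] [301 125  25  25 491]
[315.89 220.66] [305 210  23  22 421]
phi psi tau [ 0.56 -0.67  0.14] res [ 0.59 -0.07  0.11  0.06 -0.37 -0.03]
knob [538.68 166.19 205.26] mid height 14.98174226838116 dropped mid err world [ 5.72 -5.88] tool x,y -8.040970008783365 -1.6278735347919242
pin px 318 [312.17 138.41] expected top [309.68 156.03] hole [312.67 136.9 ]
#################
#################
#################
######7 8 8 8 8 6 #####
####3 8 8 8 8 8 8 8 7 ####
####8 9*9 9*8*8 9 8 8 7 ###
###7 9*9*9*9*9*9*9*9 8 8 3 ##
###9*9*9*9*9*9*9*9*9*9*8*7 ##
###9*9 9*9*9*9*9 9*9*9*9*8 ##
###9*9 9*9*9 9*9*9*9*9*9*9*##
###9*9*9*9*9*9*9*9*9*9*9*9*##
###7 9 9*9*9*9*9*9*9*9*9*4 ##
####9*9*9*7*9*9*9*9*9*9*###
####4 7*2 2 2 6*9*9*8 ####
######4 6*6*3 8*5 #####
#################
#################
```

```bash
cat >> look.py <<'E'
mm[:290]=0;mm[400:]=0;k,l,st,c=cv2.connectedComponentsWithStats(mm)
for i in range(1,k):
    if st[i,4]>300: 
        print('knob blob',st[i],c[i]); 
        R=np.array(d['R']);C=-R.T@np.array(d['t']).ravel();print('cam-tcp',C-s['eef_pos'],'knob ray at z',onz(d,*c[i],205.5),onz(d,*c[i],210),'model knob px',proj(d,knob(*r.x)[0]))
E
python3 look.py | grep -v '#'
```

```text
25.4167 [543.49 163.1  199.93] [ 2.38  1.14 -0.38] 16.602180189986083
[309.56  35.94] [297  24  26  25 498]
[313.06 136.85] [301 125  25  25 494]
[316.1  220.57] [305 210  24  22 418]
phi psi tau [ 0.56 -0.67  0.14] res [ 0.61 -0.05  0.14  0.02 -0.4  -0.02]
knob [538.41 165.86 205.14] mid height 14.907087227920098 dropped mid err world [ 5.93 -5.71] tool x,y -8.116607178748936 -1.3673206039176704
pin px 315 [312.84 138.47] expected top [310.61 156.1 ] hole [313.06 136.85]
knob blob [ 299  290   40   33 1081] [318.16 304.79]Traceback (most recent call last):
  File "look.py", line 24, in <module>
    R=np.array(d['R']);C=-R.T@np.array(d['t']).ravel();print('cam-tcp',C-s['eef_pos'],'knob ray at z',onz(d,*c[i],205.5),onz(d,*c[i],210),'model knob px',proj(d,knob(*r.x)[0]))
                                                                                                                                                                 ~~~~^^^^^^
  File "<string>", line 7, in knob
  File "<string>", line 4, in <lambda>
ValueError: matmul: Input operand 1 has a mismatch in its core dimension 0, with gufunc signature (n?,k),(k,m?)->(n?,m?) (size 2 is different from 3)
```

The ball has crept about 10 mm along the pads because I held it too near the tips. Release (the stay rests on the pin, the door stays put), look, then regrip centred and deeper.

Emit:
drive_tool([
  {"fingers": 0.5, "linear": [0, 0, 0], "twist": 0},
  {"fingers": 0.5, "linear": [0, 0, 0], "twist": 0},
  {"fingers": 0.5, "linear": [0, 0, 0], "twist": 0},
  {"fingers": 0.5, "linear": [0, 0, 0], "twist": 0},
  {"fingers": 0.5, "linear": [0, 0, 0], "twist": 0},
])

```text
clock: 25.88
eef_pos: [542.2, 161.5, 199.4]
tool_rot: [-3.14, -0.002, 2.543]
force: [0.6, 0.1, -0.4]
width: 42.4
gripper_force: 0.0
```

Emit:
drive_tool([
  {"fingers": 0.5, "linear": [0, 0, 0], "twist": 0},
  {"fingers": 0.5, "linear": [0, 0, 0], "twist": 0},
  {"fingers": 0.5, "linear": [0, 0, 0], "twist": 0},
])

```text
clock: 26.13
eef_pos: [542.5, 161.7, 199.5]
tool_rot: [-3.14, -0.002, 2.543]
force: [0.3, -0.2, -0.7]
width: 42.6
gripper_force: 0.0
```

```bash
sed -i 's/k,l,st,c=cv2.connectedComponentsWithStats(mm)$/n_,l,st,c=cv2.connectedComponentsWithStats(mm)/; s/^mm\[:290\]=0/mm[:270]=0/; s/for i in range(1,k):$/for i in range(1,n_):/' look.py
sed -i 's/for i in range(1,n_):\n    if 100/&/' look.py; sed -i 's/for i in range(1,k) if 100/for i in range(1,k) if 100/' look.py; sed -i "s/from scipy.optimize/w_=w\nfrom scipy.optimize/" plan.py
sed -i "s/z in hs\]/z in hs]/; s/proj(d,knob(\*r.x)\[0\])/proj(d,kk)/; s/^mm\[:270\]/kk=knob(*r.x)[0];mm[:270]/" look.py
python3 look.py
```

```text
26.1833 [542.48 161.67 199.49] [-0.02 -0.57 -0.05] 42.84436368439712
[313.09  38.07] [301  26  25  25 497]
[315.71 138.1 ] [304 126  25  25 484]
[317.89 220.1 ] [307 210  23  21 391]
phi psi tau [ 0.56 -0.67  0.11] res [ 0.63 -0.06  0.1   0.03 -0.38 -0.03]
knob [538.96 164.11 200.09] mid height 11.894947349396896 dropped mid err world [ 6.1  -4.99] tool x,y -7.848296881048945 -0.6882244437376395
pin px 331 [315.71 139.13] expected top [314.45 156.28] hole [315.71 138.1 ]
#################
#################
#######4 7 6 4 ######
#####5 8 8 8 8 8 7 #####
####5 8 8 9 9 8 8 8 8 ####
###3 9*9*9*9*9*9*9*9*8 7 ###
###7*9*9*9 9*9*9*9*9*9*9*5 ##
###9*9*9*9*9*9*9*9*9*9*9*9*##
###9*9*9*9*9*9*9*9*9*9*9*9*##
###9*9*9 9 9*9*9*9*9 9*9*9*##
###7*9*9*9*9*9*9 9 9*9*9*7 ##
###4 9*9*9*9*8*9*9*9*9 9*###
####7 9*6 2 2 4 9*9*9*5 ###
#####4 5*6*6*4 4 9*5 ####
#######5 5 4 #######
#################
#################
knob blob [ 299  278   42   42 1204] [319.51 299.59]
cam-tcp [-69.29  46.91 142.44] knob ray at z [537.85 165.25 205.5 ] [535.72 166.68 210.  ] model knob px [318.81 296.75]
```

Emit:
drive_tool([
  {"fingers": 0.5, "linear": [0.0047, 0, 0.008], "twist": 0},
  {"fingers": 0.5, "linear": [0, 0, 0.008], "twist": 0},
  {"fingers": 0.5, "linear": [0, 0, 0], "twist": 0},
  {"fingers": 0, "linear": [0, 0, 0], "twist": 0},
  {"fingers": 0, "linear": [0, 0, 0], "twist": 0},
])

```text
clock: 26.65
eef_pos: [538.6, 164.3, 183.3]
tool_rot: [-3.14, -0.002, 2.543]
force: [-0.5, -0.3, 0.4]
width: 19.7
gripper_force: 2.3
```

Emit:
drive_tool([
  {"fingers": 0, "linear": [0, 0, 0], "twist": 0},
  {"fingers": 0, "linear": [0, 0, 0], "twist": 0},
  {"fingers": 0, "linear": [0, 0, 0], "twist": 0},
  {"fingers": 0, "linear": [0, 0, 0], "twist": 0},
  {"fingers": 0, "linear": [0, 0, 0], "twist": 0},
])

```text
clock: 27.07
eef_pos: [538.6, 164.4, 183.6]
tool_rot: [-3.14, -0.002, 2.543]
force: [-0.5, 0.9, 0.0]
width: 16.6
gripper_force: 58.4
```

Emit:
drive_tool([
  {"fingers": 0, "linear": [0, 0, -0.005], "twist": 0},
  {"fingers": 0, "linear": [-0.003, 0, 0], "twist": 0},
  {"fingers": 0, "linear": [-0.003, 0, 0], "twist": 0},
  {"fingers": 0, "linear": [0, 0, 0], "twist": 0},
  {"fingers": 0, "linear": [0, 0, 0], "twist": 0},
])

```text
clock: 27.48
eef_pos: [544.6, 160.5, 188.7]
tool_rot: [-3.141, 0.0, 2.542]
force: [1.3, 0.5, 0.3]
width: 16.5
gripper_force: 58.5
```

```bash
python3 look.py
```

```text
27.5333 [544.59 160.47 188.74] [ 0.87 -0.53 -0.13] 16.627197673497374
[314.11  46.57] [301  34  28  27 562]
[315.75 152.46] [303 139  27  27 556]
[317.17 240.16] [305 229  25  23 454]
phi psi tau [ 0.48 -0.69  0.14] res [ 0.5  -0.13  0.1   0.14 -0.31 -0.07]
knob [544.71 159.72 205.23] mid height 14.961427850591265 dropped mid err world [-1.05 -0.56] tool x,y 0.5517613938046799 -1.0601094988374717
pin px 454 [316.02 152.7 ] expected top [313.59 153.15] hole [315.75 152.46]
#################
#################
######3 8*8*8 7*######
#####8*4*2 3*6*9*9*7*####
####9*3 5*6*5*2 6*9*9*8*###
###6*8*6*8 8*8*6*3 9*9*9*7 ##
###9*6*8*9*9*9*8*5 9*9*9*9*##
##4 9*6 9*9*9*9*9*6 9*9*9*9*##
##6 9 6*8*9*9*9 9*6*9*9*9*9*4 #
##5 9*7 7*9*9*9 8*7*9*9*9*9*##
###9*9*7*6*7 7*7*9*9*9 9*9*##
###8*9*9 9*8*8*9*9*9*9*9*9*##
###5 9*9*9*9*9*9*9*9*9*9*###
####5 9*9*9*9*9*9*9*9*6 ###
#####4 8 9*9*9*9*7 #####
#################
#################
knob blob [ 298  304   41   47 1435] [318.14 328.35]
cam-tcp [-69.52  46.98 142.28] knob ray at z [546.27 158.97 205.5 ] [543.71 160.71 210.  ] model knob px [317.55 324.63]
```

Well centred now: the pin shows inside the middle hole, about 1 mm off. Nudge and lower.

Emit:
drive_tool([
  {"fingers": 0, "linear": [0.0013, -0.0017, 0], "twist": 0},
  {"fingers": 0, "linear": [0, 0, 0], "twist": 0},
  {"fingers": 0, "linear": [-0.0015, 0, 0.007], "twist": 0},
  {"fingers": 0, "linear": [-0.0014, 0, 0.007], "twist": 0},
  {"fingers": 0, "linear": [0, 0, 0], "twist": 0},
])

```text
clock: 28.0
eef_pos: [543.4, 158.3, 173.0]
tool_rot: [-3.139, -0.003, 2.542]
force: [0.5, 0.7, -0.5]
width: 16.3
gripper_force: 58.6
```

```bash
python3 look.py
```

```text
28.05 [543.35 158.41 173.42] [-0.48  0.75 -0.02] 16.93888714665235
[316.73  33.68] [302  19  30  30 695]
[317.4 148.1] [304 134  28  29 617]
[317.92 238.27] [306 227  25  23 445]
phi psi tau [ 0.51 -0.7   0.06] res [ 0.7  -0.18  0.07  0.23 -0.41 -0.11]
knob [543.28 157.76 190.22] mid height 6.035474663322416 dropped mid err world [ 2.48 -0.9 ] tool x,y -2.5552206136353837 0.656330857960323
pin px 511 [317.37 148.08] expected top [319.01 156.24] hole [317.4 148.1]
#################
########5 3 #######
#####5 9*9*9*9*9*8*#####
####9*9*9*9*9*9*9 9*9*5 ###
###7*9*9*9 9*9*9*9*9*9*9*###
##3 9*9*9*9*9 9*8*9*9*9*9*9 ##
##7*9*9 9*9*6 2 2 4 8*9*9 9*##
##9*9*9*9*4 3 5*5*4*2*8*9*9*4 #
##9*9*9*9*4 7*8*8*7*5 6*9*9*5 #
##9*9*9*8*7*9*9*9*8*7*5*9*9*3 #
##7 9*9*6*8*9*9*9*9*8*6*9*9*##
##4 9*9*5 8*9*9*9*9*8*6*9*8*##
###8*9*8*7*9*9*9*9*8*7*9*###
####8*9*5*8 8*9*8*7*9*6 ###
#####6*9*8 6*7*7*6 #####
#######4 5 5 #######
#################
knob blob [ 298  304   41   47 1447] [318.12 328.34]
cam-tcp [-69.02  47.01 142.54] knob ray at z [536.46 162.83 205.5 ] [533.93 164.56 210.  ] model knob px [317.39 324.54]
```

Emit:
drive_tool([
  {"fingers": 0, "linear": [-0.001, 0.0005, 0.003], "twist": 0},
  {"fingers": 0, "linear": [-0.0008, 0, 0.004], "twist": 0},
  {"fingers": 0, "linear": [-0.0005, 0, 0.003], "twist": 0},
  {"fingers": 0, "linear": [0, 0, 0], "twist": 0},
  {"fingers": 0, "linear": [0, 0, 0], "twist": 0},
])

```text
clock: 28.52
eef_pos: [545.6, 157.9, 164.2]
tool_rot: [-3.14, -0.003, 2.543]
force: [-1.0, 0.8, -0.1]
width: 17.0
gripper_force: 58.6
```

```bash
python3 look.py
```

```text
28.5667 [545.8  157.91 164.38] [-1.06  0.79  0.46] 16.740729549691128
[315.53  25.81] [300   9  32  34 792]
[316.7  145.78] [303 132  28  29 648]
[317.53 237.21] [305 227  26  21 441]
phi psi tau [ 0.5  -0.69  0.01] res [ 0.66 -0.2   0.04  0.28 -0.38 -0.13]
knob [545.55 157.29 181.23] mid height 0.7266731150959124 dropped mid err world [ 1.36 -0.86] tool x,y -1.6049773611165588 0.0530324603845187
pin px 538 [316.83 146.01] expected top [316.75 152.44] hole [316.7  145.78]
#################
#################
#####6 8*9*9*9*9*8 #####
####7 9*9*9*9*9*9*9*9*5 ###
###6 9*9*9*9*9*9*9*9 9*9*###
###9*9*9*9*6*4 5 8*9*9*9*9*##
##6 9*9*9*3 4*4 4 2 7*9*9*9*4 #
##8*9*9*5 6*7*7*7*6 3 9*9*9*8*#
##9*9*9*5*8*9*9*9*8*5*7*9*9*9*#
##9*9*7*7*9*9*9*9*9 7*6*9*9*9*#
##7*9*6*7*9*9*9*9*9*7*6*9*9*7*#
##5 9*7*7*9*9*9 9*9*7*6*9*9*##
###9*9*6 8*9*9*9*9*7 9*9*9*##
###4 9*8*7*8*8*8*6*6 9*9*###
####4 9*9*7*6*7*9*9*9*####
######5 7 9*8*7*5 #####
#################
knob blob [ 298  303   41   47 1441] [318.18 328.19]
cam-tcp [-69.24  46.86 142.47] knob ray at z [533.71 165.81 205.5 ] [531.17 167.54 210.  ] model knob px [317.34 324.29]
```

Fully down. Release and rise.

Emit:
drive_tool([
  {"fingers": 0.4, "linear": [0, 0, 0], "twist": 0},
  {"fingers": 0.4, "linear": [0, 0, 0], "twist": 0},
  {"fingers": 0.4, "linear": [0, 0, 0], "twist": 0},
  {"fingers": 0.4, "linear": [0, 0, 0], "twist": 0},
  {"fingers": 0.4, "linear": [0, 0, 0], "twist": 0},
])

```text
clock: 29.03
eef_pos: [546.2, 157.6, 164.5]
tool_rot: [-3.14, -0.001, 2.543]
force: [-0.1, -0.5, -0.4]
width: 34.5
gripper_force: 0.0
```

```bash
python3 look.py | grep -v '#'
```

```text
29.0833 [546.13 157.63 164.55] [ 0.62 -0.36 -0.32] 34.20943584972903
[315.52  25.76] [301   9  31  34 791]
[316.68 144.62] [303 130  28  29 625]
[317.62 234.65] [305 224  26  23 422]
phi psi tau [ 0.5  -0.69 -0.01] res [ 0.68 -0.24  0.09  0.35 -0.43 -0.16]
knob [545.94 157.05 178.  ] mid height -1.1783225494553053 dropped mid err world [ 1.23 -0.8 ] tool x,y -1.460981402095745 0.032451080233923624
pin px 529 [316.85 144.88] expected top [316.71 151.24] hole [316.68 144.62]
knob blob [ 296  299   45   46 1402] [317.95 323.63]
cam-tcp [-69.3   46.92 142.41] knob ray at z [532.54 166.49 205.5 ] [530.07 168.18 210.  ] model knob px [317.41 319.95]
```

Emit:
drive_tool([
  {"fingers": 0.4, "linear": [0, 0, -0.015], "twist": 0},
  {"fingers": 0.4, "linear": [0, 0, -0.03], "twist": 0},
  {"fingers": 0.4, "linear": [0, 0, -0.04], "twist": 0},
  {"fingers": 0.4, "linear": [0, 0, -0.03], "twist": 0},
  {"fingers": 0.4, "linear": [0, 0, 0], "twist": 0},
])

```text
clock: 29.55
eef_pos: [550.1, 158.4, 285.9]
tool_rot: [3.133, 0.006, 2.543]
force: [0.8, -0.3, -0.2]
width: 34.4
gripper_force: 0.0
```

Emit:
drive_tool([
  {"fingers": 0.4, "linear": [0, 0, 0], "twist": 0},
  {"fingers": 0.4, "linear": [0, 0, 0], "twist": 0},
  {"fingers": 0.4, "linear": [0, 0, 0], "twist": 0},
])

```text
clock: 29.8
eef_pos: [545.2, 157.6, 278.0]
tool_rot: [-3.138, -0.004, 2.543]
force: [-0.4, 0.0, -0.5]
width: 34.4
gripper_force: 0.0
```

```bash
python3 look.py; python3 - <<'E'
from h import *
sc=cam('scene','s12.png');K=([15,165,110],[28,255,255])
X=(546.7,156.5,180);print('knob scene exp',proj(sc,X),blob(sc,*proj(sc,X),8,*K))
d=cam('wrist')
h=cv2.cvtColor(d['color'],cv2.COLOR_BGR2HSV);m=cv2.inRange(h,np.array(K[0]),np.array(K[1]));m[400:]=0
k,l,st,c=cv2.connectedComponentsWithStats(m);i=1+np.argmax(st[1:,4]);print('knob',c[i],st[i,4],'exp',proj(d,X),tri(d,c[i],sc,blob(sc,*proj(sc,X),8,*K)[0]))
E
```

```text
29.85 [545.32 157.6  277.93] [ 0.18 -0.15 -0.34] 34.027011170674015
[318.21  70.92] [310  62  17  18 237]
[318.59 135.8 ] [311 128  16  17 217]
[319.01 189.12] [312 183  15  14 167]
phi psi tau [ 0.5  -0.69 -0.01] res [ 0.22 -0.04  0.07  0.04 -0.16 -0.02]
knob [546.1  157.14 177.62] mid height -1.4012580738889544 dropped mid err world [ 1.13 -0.86] tool x,y -1.4163530967490803 -0.07044148982259169
pin px 170 [318.95 135.74] expected top [318.53 138.71] hole [318.59 135.8 ]
8 ###############6 
9 ###############6 
9 ###############5 
8 ###############6 
8 ###############7 
8 #####5 9*9*9*8*#####6 
8 ####5 9*9*9*9*9*9*####6 
8 ####8 9*5*5*4 9*9*7 ###6 
8 ####9*8*8*9*9*6*9*9 ###6 
8 ####9*7*9*9*9*7 9*9*###6 
8 ####7 8*8*9*9*6*9*4 ###6 
8 #####9*6*7*6*9*8*####6 
8 5 #####7 9*8*6 #####6 
7 5 ##############6 
7 5 ##############6 
7 5 ##############6 
7 5 ##############7 
knob scene exp [327.16704455 211.98083837] (array([327.05882353, 210.76470588]), 17)
knob [319.14698795 238.94216867] 415 exp [318.41348675 239.30550849] (array([546.13592645, 157.38835403, 184.12486352]), np.float64(1.4953406079131224))
```

The stay is level (tilt about 0) with the pin inside the middle hole. The rod and eye are undisturbed, and the gripper is clear.

```bash
python3 -c "
from cell import ctrl
print(ctrl.finish_job())"
```

```text
the job is handed in; nothing more can be done
None
```

The job is handed in at about 30 s of the 67 s allowed; no verdict came back. By my last measurements the eye is turned about 1.5 rad clear, the rod lies flat on the worktop, and the middle hole is fully down over the pin with the door about 0.5 rad ajar.

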